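# Load the spring test stand with its ring weights

## Task

The spring of the pipette under repair is in the test stand and has to be loaded. Draw the three steel ring weights off their slanted pins and thread them onto the stand's upright stepped stem in order of size: the largest first, flat on the load plate, then the medium one on it, then the smallest on top, so that all three hang free on the spring. Lower each one gently until it is seated, neither letting it drop down the stem nor pushing the stem down to its bottom stop, and leave the other things on the bench where they are.

Things in the scene. Friction and masses are not known exactly. Their poses are not given: they have to be found in the camera images.
- ring_large_mid (a point): Middle (half-way up, on the axis) of the largest plain steel ring weight: outer diameter 60 mm, bore 22 mm, 16 mm thick, 307 g; z is its axis. It starts on its own slanted pin (19 mm in diameter). Seated on the stem its middle is 8 mm above the top of the load plate.
- ring_medium_mid (a point): Middle (half-way up, on the axis) of the medium plain steel ring weight: outer diameter 50 mm, bore 17 mm, 16 mm thick, 217 g; z is its axis. It starts on its own slanted pin (14 mm in diameter). Seated on the stem its middle is 24 mm above the top of the load plate.
- ring_small_mid (a point): Middle (half-way up, on the axis) of the smallest plain steel ring weight: outer diameter 40 mm, bore 12 mm, 16 mm thick, 144 g; z is its axis. It starts on its own slanted pin (9 mm in diameter). Seated on the stem its middle is 40 mm above the top of the load plate.
- ring_large: The largest ring weight; origin at the centre of its underside, z along its axis.
- ring_medium: The medium ring weight; origin at the centre of its underside, z along its axis.
- ring_small: The smallest ring weight; origin at the centre of its underside, z along its axis.
- rack: Weight rack, fixed: aluminium bar 275 mm long (along y), 10 mm high, on the bench, carrying three posts in a row along its y, 95 mm apart, in any order of size. Their pins lean 28 degrees from vertical towards the rack's -x side, which faces the robot. A ring lies square to its pin, its middle about 80 mm above the bench. Origin on the bench under the bar, at the middle post.
- post_medium: The medium ring's post, fixed (the other two alike): black foot 42 mm wide, 16 mm high, and a leaning steel post 30 mm in diameter whose shoulder carries the ring; from it the thinner pin runs 29 mm through the bore, 13 mm out of the ring. A ring is free after 32 mm along the pin. Fingers find room on both sides of a ring along the rack's y. Origin under the foot, on the bar.
- stem_plate (a point): Centre of the top of the round load plate (steel, 42 mm across, 6 mm thick) at the foot of the upright stem; 105 mm above the bench unloaded, it sinks with the stem; z is the stem's axis. The plate sits on a 33 mm skirt over a coil spring.
- stem_tip (a point): Tip of the stem, on its axis, 50 mm above the plate; sinks with the stem. Above the plate the stem has three steps with cones between: 19 mm in diameter up to 13.5 mm, 14 mm from 16 to 29.5 mm, 9 mm from 32 to 44.5 mm, then a tapered tip.
- stand: Spring test stand, fixed: grey base plate 90 x 115 mm with the spring and stem over its origin (on the bench). At its +y side a small dial gauge facing -x (the robot), driven by an arm from the stem; both lie at least 25 mm below the top of the load plate, clear of fingers beside a ring. On the stem each ring lies on a wider one, so fingertips that reach below its underside strike the ring beneath.
- stem (a joint): How far the stem has sunk on its spring, m: 0 unloaded (up), 0.014 at its bottom stop. It takes 0.65 N to start it and then 0.9 N per mm; about 2.6 mm under the largest ring alone, 5.0 mm with the medium one, 6.5 mm under all three.
- petri_1: Bystander: petri dish, 62 mm across, 14 mm high.
- petri_2: Bystander: a second petri dish, 62 mm across, 14 mm high.
- timer: Bystander: white lab timer, 62 x 62 x 18 mm, lying behind the stand.

How it is judged:
On the way, in this order (a step that is already met when the one before it is completed fails the run):
1. the largest ring is threaded on the stem and seated on the load plate (z of ring_large_mid in the frame of stem_plate between 0.0055 and 0.0105 m and horizontal distance between ring_large_mid and stem_plate below 0.004 m and angle between ring_large_mid's own z axis and vertical below 0.07 rad), for 0.2 s.
2. the medium ring is threaded on top of the largest (all of step 1 and z of ring_medium_mid in the frame of stem_plate between 0.0215 and 0.0265 m and horizontal distance between ring_medium_mid and stem_plate below 0.004 m and angle between ring_medium_mid's own z axis and vertical below 0.07 rad), for 0.2 s.
At the end, for the whole second after the job is handed in: All three rings are threaded on the stem, largest on the load plate, medium on it, smallest on top: each middle within 2.5 mm of its seated height above the plate and 4 mm of the stem's axis, lying flat within 4 degrees, at rest, and the stem sunk 5.6 to 7.2 mm under them (all of step 2 and z of ring_small_mid in the frame of stem_plate between 0.0375 and 0.0425 m and horizontal distance between ring_small_mid and stem_plate below 0.004 m and angle between ring_small_mid's own z axis and vertical below 0.07 rad and linear speed of each of ring_large, ring_medium, ring_small below 0.01 m/s and value of joint stem between 0.0056 and 0.0072 m); the robot touches nothing.
It fails at once if the stem is driven down to its bottom stop (sunk more than 13 mm), by pushing or by a dropped ring (value of joint stem above 0.013 m).
It fails at once if a ring is let fall down the stem instead of being lowered (faster than 0.4 m/s there, a fall of about 8 mm) ((horizontal distance between ring_large_mid and stem_plate below 0.015 m and z of ring_large_mid in the frame of stem_plate below 0.058 m and linear speed of ring_large above 0.4 m/s) or (horizontal distance between ring_medium_mid and stem_plate below 0.015 m and z of ring_medium_mid in the frame of stem_plate below 0.058 m and linear speed of ring_medium above 0.4 m/s) or (horizontal distance between ring_small_mid and stem_plate below 0.015 m and z of ring_small_mid in the frame of stem_plate below 0.058 m and linear speed of ring_small above 0.4 m/s)).
It fails at once if a bystander is moved more than 30 mm (distance of any of petri_1, petri_2, timer from where it was at the start of the episode above 0.03 m).
It also fails if it takes over 72 s, if anything falls off the work surface, if the arm or the gripper's body presses on something with over 40 N, if the wrist force passes 120 N, or if a joint passes its speed limit or range.

## Robot

A 7-joint arm with a two-finger parallel gripper is mounted at the origin on a cart in front of the work surface, level with it; the furniture and walls round the work are solid. World frame = base frame: x ahead of the robot, y to its left, z up, the work surface at z = 0. Lengths are in m, angles in rad, forces in N, time in s.
With the tool pointing down it reaches from about 0.4 to 0.85 m from the base axis. Payload 4.5 kg.
Tool frame: the origin (TCP) lies midway between the tips of the shut fingers; the grasp point (between the pads) lies 19 mm behind it; z points along the fingers, y is the direction in which the jaws open and shut (so a half turn about z gives the same grasp; the last joint's range is limited). The gripper opens to 88 mm and grips with 3 to 60 N. Pads are 18 mm wide; open, the fingers measure 123 mm over their backs; the gripper's body (75 mm by 187 mm) begins 45 mm behind the grasp point.
Start: joints at [1.303, 0.689, -0.195, 1.565, 0.157, 0.902, -0.215], TCP at [0.186, -0.597, 0.239] pointing down, gripper open.
Joint ranges: [-3.01, 3.01], [-0.46, 2.08], [-1.47, 1.51], [0.13, 2.56], [-1, 4.14], [0.04, 2.09], [-2.66, 2.66]. Speed limits (rad/s): [2.57, 2.57, 3.14, 3.14, 3.14, 3.14, 3.14].

## Interface

Orientations are given as a unit quaternion [x, y, z, w].
In Python, from plant import get_state, snapshot, finish_job, regions_of gives the robot as it stands.
- The arm moves only by the tool send_rows, never from a script. Its argument "series" is a list of rows, each an object of numbers: "grip": the opening, from 0 (shut) to 1 (fully open); "dx", "dy", "dz": the shift along the tool's x, y, z in mm; "turn": the turn about the tool's z in rad. A call has 1 to 20 rows; each row shifts and turns the commanded pose from where the row before left it, along the tool's axes as they then stand; what a row does not reach is not made up. A row lasts 1/10 s, in which the tool goes at most 50 mm and 8.59 degrees, less where a joint would pass 70% of its speed; a pose out of reach is approached as far as the arm can. A call is refused whole if a number of a shift passes 50 or a number of a turn 0.15, either way. A call with a gripper value outside its range is refused whole. The fingers move at their own pace and stop on an object; "force" is the grip in N (left out, the last holds). Time passes only in rows, so rows that do not move let the fingers close. It gives the time, the measured TCP pose, the force and the opening at its end, in the units of the state.
- get_state(): the state, without advancing time (a new reading comes with each control period).
- snapshot(name): name is "scene" or "top"; returns a dict with "img" (400x640x3 uint8, red, green, blue), "depth" (400x640 float32, m along the optical axis (not along the pixel's ray), 0 where there is no reading), "fov_y" (degrees; the focal length in pixels is half the picture's height over the tangent of half this angle, whatever the lens; pixels are square), "cx", "cy" (the principal point, pixels), "R" (3x3) and "t" (3): a world point X has camera coordinates R X + t. Camera axes: x right, y down, z forward; pixel columns grow to the right and rows downward; lengths in m; the calibration is good to about 2 mm. A picture is of the moment at which its call begins.
- finish_job(): hands the job in, once; it reports no verdict.
Trained networks look in a picture, given as the dict that the camera call returned (one of the last four; its "shot" number tells which), for a name from the list of things; names that differ only in an ending like _2 or _b are one class to them, and where a whole thing is asked for, a point or a joint stands for the part that bears it (a point fixed in the world has none). Each returns a list of dicts, best first, with "score" (0 to 1); they miss things now and then, are a little off and sometimes report something else, mostly with a low value. They report only what shows in the picture. A call takes as long as a camera call.
- regions_of(picture, target): "pixels" (400x640 bool, what is visible of it) and "extent" ([left, top, right, bottom] in pixels, round what is visible of it).
The state is a dict: "clock": time; "q": joint angles; "qd": joint speeds; "joint_torque": joint torques, N m; "tool_pos": TCP position; "eef_rot": TCP orientation; "contact_force": force on the tool from outside, world axes, zero at the start; "moment": the same for the moment, N m; "opening": opening from 0.0 (shut) to 1.0 (fully open).
Only numpy, scipy, OpenCV 4.12 (cv2) and the standard library are available. Lean on these libraries where they do the work, as an engineer would, in place of code of your own. Each camera call takes 0.05 s, during which the arm holds its last target.

## Working session

There is one attempt and no reset: what is moved stays moved. The work goes in short steps, Python scripts to look and compute and a tool call to move; the robot and the scene stay as the last step left them, time stands still between calls to the robot, and variables do not carry over. Pictures are saved under pics/ and viewed, and the job is handed in when it is done.

Besides the shell and the picture viewer there is one more tool, called after "Emit:" in YAML: its name, and indented under it one key for each argument. send_rows: Moves the arm, as the interface text tells. Its arguments: {"type":"object","properties":{"series":{"type":"array","items":{"type":"object","properties":{"grip":{"type":"number"},"dx":{"type":"number"},"dy":{"type":"number"},"dz":{"type":"number"},"turn":{"type":"number"}}}},"force":{"type":"number"}},"required":["series"]}

```bash
mkdir -p pics; ls
cat > h.py <<'E'
import numpy as np, cv2
from plant import get_state, snapshot, finish_job, regions_of
def f(p): return p['img'].shape[0]/2/np.tan(np.radians(p['fov_y'])/2)
def world(p,u,v,d):
    F=f(p); c=np.stack([(u-p['cx'])/F*d,(v-p['cy'])/F*d,d],-1)
    return (c-np.array(p['t']))@np.array(p['R'])
def cloud(p):
    v,u=np.mgrid[:400,:640]; return world(p,u,v,p['depth'])
def save(p,n): cv2.imwrite(f'pics/{n}.png',cv2.cvtColor(p['img'],cv2.COLOR_RGB2BGR))
E
python3 - <<'E'
from h import *
print({k:v for k,v in get_state().items()})
for n in ['scene','top']:
    p=snapshot(n); save(p,n+'0'); np.save(n+'0.npy',p,allow_pickle=True)
    print(n,p['fov_y'],p['cx'],p['cy'],p['R'],p['t'])
    c=cloud(p)
    for t in ['ring_large','ring_medium','ring_small','stem_plate','stand','rack','post_medium','petri_1','timer']:
        for r in regions_of(p,t)[:3]:
            m=r['pixels']&(p['depth']>0); print(t,round(r['score'],2),r['extent'],m.sum(),np.median(c[m],0).round(3))
E
```

```text
pics
{'clock': 0.0, 'q': array([ 1.30277776,  0.68995183, -0.19450684,  1.56632957,  0.15726985,
        0.902476  , -0.21509164]), 'qd': array([ 7.22180687e-05, -1.54078856e-03, -8.42464128e-05, -4.28937437e-04,
       -5.62615651e-04,  8.10664103e-04, -2.63142302e-04]), 'joint_torque': array([-7.01254685e-04, -5.27560902e+01, -1.26676161e+00, -1.53426522e+01,
       -5.25024394e-02,  6.58332006e-03,  1.99892852e-04]), 'tool_pos': array([ 0.18555954, -0.59617189,  0.23793375]), 'eef_rot': array([ 9.88629379e-01,  1.50370080e-01, -1.87701878e-04, -8.68692026e-04]), 'contact_force': array([ 0.36139745,  0.60716428, -0.72879521]), 'moment': array([0.02416089, 0.02065602, 0.00129445]), 'opening': 0.995785197410816}
scene 45.76332032071341 323.63723843847407 202.69811364061653 [[-0.78007921 -0.62536318 -0.01993298]
 [-0.42922132  0.55804784 -0.71017721]
 [ 0.45524223 -0.54543881 -0.70374073]] [0.281956   0.38985147 1.01102429]
ring_large 0.91 [297.8, 201.0, 322.8, 221.6] 328 [ 0.53  -0.15   0.085]
ring_medium 0.77 [326.3, 180.6, 342.9, 202.9] 221 [ 0.516 -0.245  0.086]
ring_small 0.59 [3
[... 1162 characters left out ...]
  0.088]
ring_small 0.8 [385.8, 200.0, 399.2, 222.6] 274 [ 0.505 -0.344  0.088]
ring_small 0.27 [201.0, 214.1, 256.3, 260.7] 1852 [0.482 0.019 0.016]
stem_plate 0.35 [384.0, 200.2, 399.2, 222.2] 257 [ 0.506 -0.343  0.088]
stand 0.73 [198.6, 215.7, 258.4, 259.3] 1909 [0.482 0.02  0.016]
rack 0.82 [286.0, 185.3, 407.4, 223.6] 1628 [ 0.541 -0.284  0.011]
post_medium 0.67 [335.5, 187.3, 358.9, 212.5] 198 [ 0.563 -0.252  0.028]
post_medium 0.6 [337.6, 195.5, 360.8, 221.1] 391 [ 0.519 -0.249  0.088]
petri_1 0.93 [349.3, 280.2, 382.5, 304.5] 583 [ 0.341 -0.276  0.015]
petri_1 0.67 [322.3, 243.4, 347.4, 270.6] 551 [ 0.422 -0.218  0.015]
timer 0.92 [205.9, 147.0, 234.5, 181.9] 654 [0.659 0.042 0.016]
```

Run:
```python
from h import *
p=np.load('scene0.npy',allow_pickle=True).item(); q=np.load('top0.npy',allow_pickle=True).item()
a=cv2.resize(p['img'][150:320,200:420],None,fx=3.5,fy=3.5,interpolation=cv2.INTER_CUBIC)
b=cv2.resize(q['img'][130:320,190:420],None,fx=3.4,fy=3.1,interpolation=cv2.INTER_CUBIC)
for n,i in (('sc',a),('tc',b)): cv2.imwrite(f'pics/{n}.png',i[:,:,::-1][:600])
```

```text
(no output)
```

View pics/sc.png

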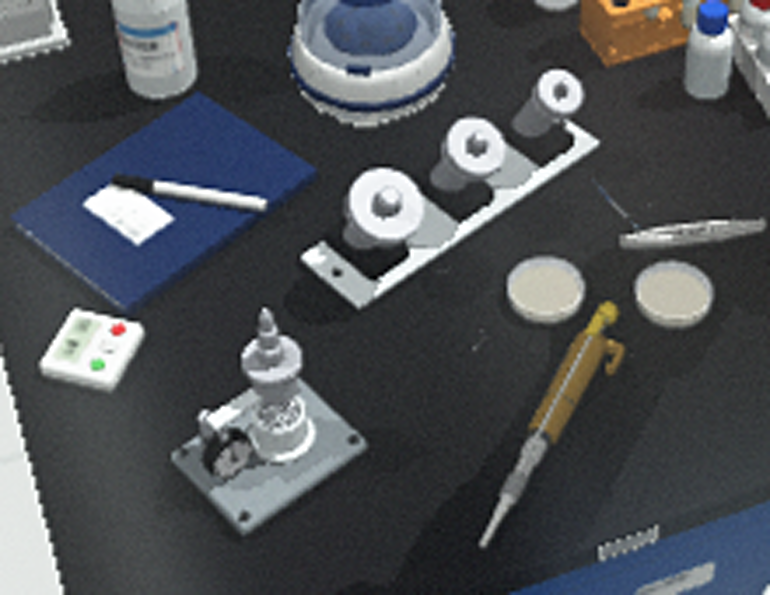

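View pics/tc.png

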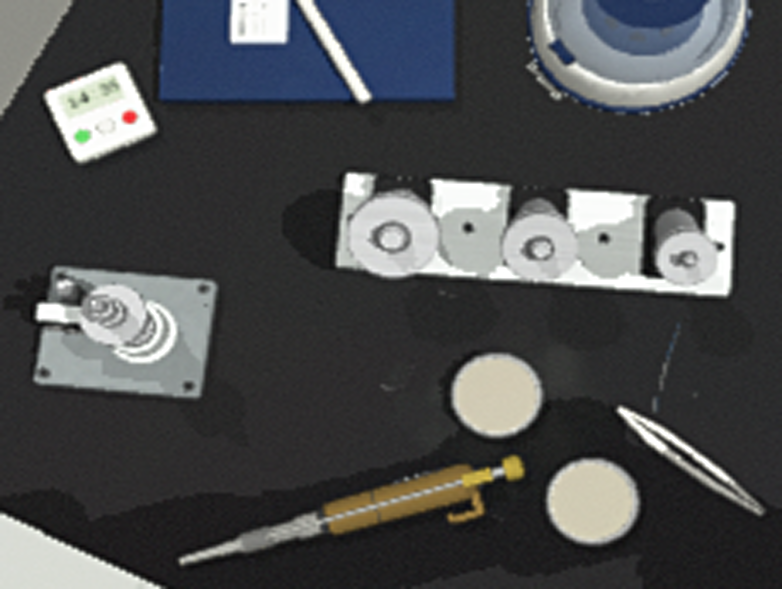

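View pics/scene0.png

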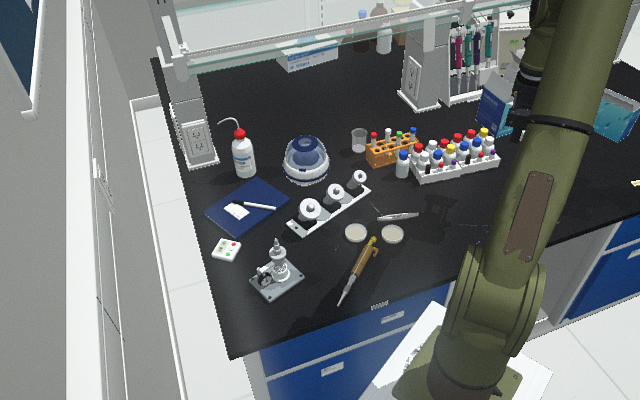

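Run:
```python
from h import *
from scipy.optimize import least_squares
for n in ['scene','top']:
    p=np.load(n+'0.npy',allow_pickle=True).item(); c=cloud(p); F=f(p)
    ok=(p['depth']>0)
    print(n,'bench z',np.median(c[...,2][ok&(abs(c[...,0]-.43)<.02)&(abs(c[...,1]+.1)<.03)]))
    for nm,c0,r in [('L',(.54,-.158,.08),30),('M',(.524,-.251,.08),25),('S',(.508,-.344,.08),20)]:
        m=ok&(np.linalg.norm(c-np.array(c0),axis=-1)<.042)&(c[...,2]>.058)
        P=c[m]
        # plane fit w/ known tilt, robust: normal = (-s cos y,-s sin y,cos28)
        def pl(v): 
            nn=np.array([-np.sin(np.radians(28))*np.cos(v[0]),-np.sin(np.radians(28))*np.sin(v[0]),np.cos(np.radians(28))]); return P@nn-v[1]
        s=least_squares(lambda v: np.clip(pl(v),-.004,.004),[-.165,np.median(pl([-.165,0]))],loss='soft_l1',f_scale=.001)
        Q=P[abs(pl(s.x))<.0025]
        y=s.x[0]; s_=np.sin(np.radians(28));k=np.cos(np.radians(28)); nn=np.array([-s_*np.cos(y),-s_*np.sin(y),k])
        ey=np.array([-np.sin(y),np.cos(y),0]); ex=np.cross(ey,nn)
        A=np.c_[Q@ex,Q@ey]
        (cc,rr)=cv2.minEnclosingCircle((A*1000).astype(np.float32))
        cen=np.array(cc)/1000; mid=(cen[0]*ex+cen[1]*ey+nn*s.x[1])
        ce=A.mean(0); mid2=ce[0]*ex+ce[1]*ey+nn*s.x[1]
        print(nm,len(P),len(Q),'yaw',np.degrees(y),'r',rr,'mid encl',(mid-.008*nn).round(4),'mean',(mid2-.008*nn).round(4))
    # stem
    m=ok&(np.linalg.norm(c[...,:2]-[.485,.035],axis=-1)<.05)
    for lo,hi in [(.1,.11),(.112,.16)]:
        P=c[m&(c[...,2]>lo)&(c[...,2]<hi)]
        (cc,rr)=cv2.minEnclosingCircle((P[:,:2]*1000).astype(np.float32)); print('stem',lo,len(P),P.mean(0).round(4),np.round(cc,1),rr,'zmed',np.median(P[:,2]),P[:,2].max())
    v,u=np.where(m&(c[...,2]>.112))
    for i in np.argsort(v): print(u[i],v[i],c[v[i],u[i]].round(4)) if i%3==0 else 0
```

```text
scene bench z -4.9622986410929954e-05
L 389 206 yaw -9.730293921908894 r 30.911418914794922 mid encl [ 0.5344 -0.1551  0.0796] mean [ 0.5344 -0.1548  0.0796]
M 256 143 yaw -4.979431426927519 r 26.52291488647461 mid encl [ 0.5198 -0.2484  0.0791] mean [ 0.5191 -0.2479  0.0787]
S 171 83 yaw -14.713819761359062 r 20.60247039794922 mid encl [ 0.5046 -0.3435  0.0794] mean [ 0.505  -0.3421  0.0794]
stem 0.1 142 [0.4816 0.0251 0.1049] [486.5  22.9] 22.407445907592773 zmed 0.10483394122145775 0.10982216912113811
stem 0.112 84 [0.4832 0.0243 0.1307] [485.4  22.7] 9.062080383300781 zmed 0.12925346867021997 0.155541001298097
275 238 [0.4863 0.0217 0.1555]
275 239 [0.4856 0.0227 0.1534]
274 240 [0.4871 0.0249 0.1507]
277 240 [0.4804 0.0215 0.1524]
276 241 [0.4819 0.0237 0.1498]
275 242 [0.4837 0.0257 0.1467]
274 243 [0.4868 0.0265 0.1417]
277 243 [0.4845 0.0192 0.1365]
274 244 [0.4895 0.0246 0.1342]
277 244 [0.4831 0.0208 0.1354]
275 245 [0.4841 0.0266 0.1363]
278 245 [0.48   0.0209 0.134 ]
276 246 [0.4813 0.0264 0.1345]
279 246 [0.4816 0.0167 0.1252]
275 247 [0.4842 0.0274 0.1297]
278 247 [0.47
[... 1143 characters left out ...]
9   0.0157 0.1384]
224 227 [0.4927 0.0135 0.1208]
218 228 [0.4859 0.0185 0.1531]
221 228 [0.4878 0.0156 0.1395]
224 228 [0.4905 0.0134 0.1213]
217 229 [0.4843 0.021  0.1511]
220 229 [0.4847 0.0161 0.1462]
223 229 [0.4866 0.013  0.1327]
226 229 [0.4891 0.0106 0.1154]
219 230 [0.483  0.0184 0.1451]
222 230 [0.4842 0.0146 0.1353]
225 230 [0.4861 0.0115 0.1211]
218 231 [0.4826 0.0226 0.1359]
221 231 [0.4822 0.0165 0.136 ]
224 231 [0.4842 0.0136 0.1211]
218 232 [0.4814 0.024  0.1305]
221 232 [0.4808 0.0176 0.1314]
224 232 [0.4817 0.0131 0.1237]
219 233 [0.4804 0.0236 0.1233]
222 233 [0.48   0.0174 0.1231]
225 233 [0.4808 0.013  0.115 ]
221 234 [0.4788 0.0206 0.1183]
224 234 [0.4788 0.015  0.1154]
```

Emit:
send_rows:
  series:
    - {"turn": 0.1156,"grip": 1}
    - {"turn": 0.1156}
    - {"turn": 0.1156}
    - {"turn": 0.1156}
    - {"dx": 19.6,"dy": -35}
    - {"dx": 19.6,"dy": -35}
    - {"dx": 19.6,"dy": -35}
    - {"dx": 19.6,"dy": -35}
    - {"dx": 19.6,"dy": -35}
    - {"dx": 19.6,"dy": -35}
    - {"dx": 19.6,"dy": -35}
    - {"dx": 19.6,"dy": -35}
    - {"dx": 19.6,"dy": -35}
    - {"dx": 19.6,"dy": -35}
    - {"dx": 19.6,"dy": -35}
    - {"dx": 19.6,"dy": -35}
    - {"dx": 19.6,"dy": -35}
    - {"dx": 19.6,"dy": -35}
  force: 20

```text
schema error: expected keys grip, dx, dy, dz, turn
```

```bash
cat >> h.py <<'E'
def go(x,y,z,yaw=-9.2):
    s=get_state(); q=s['eef_rot']; a=2*np.arctan2(q[1],q[0]); d=np.array([x,y,z])-s['tool_pos']
    t=-(np.radians(yaw)-a); t=(t+np.pi/2)%np.pi-np.pi/2
    print('t',round(s['clock'],2),'tcp',s['tool_pos'].round(4),'yaw',np.degrees(a).round(2),'q7',s['q'][6].round(2),'F',s['contact_force'].round(1),'op',round(s['opening'],3))
    c,n=np.cos(a),np.sin(a)
    print('dx %.1f dy %.1f dz %.1f turn %.3f'%(1e3*(c*d[0]+n*d[1]),1e3*(n*d[0]-c*d[1]),-1e3*d[2],t))
E
python3 -c "
from h import *
go(.5355,-.1566,.0733)
for n in ['scene','top']:
    p=np.load(n+'0.npy',allow_pickle=True).item(); c=cloud(p)
    # height map of free area
    H=np.zeros((14,16))
    for i in range(14):
        for j in range(16):
            x=.28+.025*i;y=-.2+.025*j
            m=(abs(c[...,0]-x)<.0125)&(abs(c[...,1]-y)<.0125)&(p['depth']>0); H[i,j]=c[...,2][m].max()*1000 if m.any() else -1
    print(H.astype(int))
"
```

```text
t 1.0 tcp [ 0.1858 -0.5968  0.2387] yaw 17.29 q7 -0.22 F [ 0.5 -0.8  0.5] op 0.997
dx 464.7 dy -316.3 dz 165.4 turn 0.462
[[  5   5   5   4   6   5   4   3   2  -1  -1  -1  -1  -1  -1  -1]
 [  3   3   5   3   5   5   4   5  11   3   2  -1  -1  -1  -1  -1]
 [ 20  20  22  24  24  22  23  15  13   5   4   2   0  -1  -1  -1]
 [ 32  26  26  24  22  16   4   5   4   4   4   4   4   3 -10  -1]
 [ 21  21   4   3   5   4   6   5   6   4   5   3   4   4   4   2]
 [ 17  14   4   7   3   3   5   3   9   4   3   4   5   4   4   5]
 [ 17  15   5   5   5   5   4  16  17  16   3   5   6   6   4   5]
 [ 15   3   5   5   5   5   5  15  21 109  18  18  19   3   5   4]
 [  5   5   5   5   4   5   5  17 109 155 107  80  16   4   4   5]
 [ 13  84  96  79   4   3   4  16  31 120 105  83  13   4   3   5]
 [ 14  98 101  97   5   4   6   1  -1  16  57  58   5   4   4   3]
 [ 12 102 102  97   3   4   0   0   5   3   5   6   3   4   3   4]
 [ -1  25  39  12   4   4   4   4   6   3   4   3   3   4   5   4]
 [  0   5  11  11   3   5   4   4   4   3   5   4   3   5   3  -1]]
[[   5    4    5    5    4    5    5   
[... 451 characters left out ...]
4    4
     5    4]
 [  18    5    5    5    5    6    5   19   17   14    5    4    5    4
     4    5]
 [  16    5    5    5    4    4    4   19   20  106   18   19   18    4
     4    6]
 [   6    5    6    4    4    5    4   18  126  156  107   82   19    4
     4    5]
 [  10   81   82   79    5    5    4   20  109  136  105   81   14    4
     4    4]
 [  15  101  104   92    6    5    5   18   16   18   58   58    3    5
     4    4]
 [  15  102  104   97    3    4    5    3    5    5    5    6    6    4
     3    6]
 [  16   35   30   14    5    4    5    4    4    5    5    5    4    5
     4    2]
 [   4    8   14   12    4    6    6    3    4    4    5    7    3    5
     5   -1]]
```

Emit:
send_rows:
  series:
    - {"turn": 0.1156,"grip": 1,"dx": 0,"dy": 0,"dz": 0}
    - {"turn": 0.1156,"grip": 1,"dx": 0,"dy": 0,"dz": 0}
    - {"turn": 0.1156,"grip": 1,"dx": 0,"dy": 0,"dz": 0}
    - {"turn": 0.1156,"grip": 1,"dx": 0,"dy": 0,"dz": 0}
    - {"turn": 0,"grip": 1,"dx": 19.6,"dy": -35,"dz": 0}
    - {"turn": 0,"grip": 1,"dx": 19.6,"dy": -35,"dz": 0}
    - {"turn": 0,"grip": 1,"dx": 19.6,"dy": -35,"dz": 0}
    - {"turn": 0,"grip": 1,"dx": 19.6,"dy": -35,"dz": 0}
    - {"turn": 0,"grip": 1,"dx": 19.6,"dy": -35,"dz": 0}
    - {"turn": 0,"grip": 1,"dx": 19.6,"dy": -35,"dz": 0}
    - {"turn": 0,"grip": 1,"dx": 19.6,"dy": -35,"dz": 0}
    - {"turn": 0,"grip": 1,"dx": 19.6,"dy": -35,"dz": 0}
    - {"turn": 0,"grip": 1,"dx": 19.6,"dy": -35,"dz": 0}
    - {"turn": 0,"grip": 1,"dx": 19.6,"dy": -35,"dz": 0}
    - {"turn": 0,"grip": 1,"dx": 19.6,"dy": -35,"dz": 0}
    - {"turn": 0,"grip": 1,"dx": 19.6,"dy": -35,"dz": 0}
    - {"turn": 0,"grip": 1,"dx": 19.6,"dy": -35,"dz": 0}
    - {"turn": 0,"grip": 1,"dx": 19.6,"dy": -35,"dz": 0}
  force: 20

```text
clock: 2.8
tool_pos: [0.536, -0.1555, 0.2389]
eef_rot: [0.997, -0.08, 0.0, 0.0]
contact_force: [0.1, -1.2, 0.5]
opening: 1.003
```

```bash
python3 -c "
from h import *
go(.5355,-.1566,.0733)"
```

```text
t 2.8 tcp [ 0.536  -0.1555  0.2389] yaw -9.19 q7 -1.53 F [ 0.1 -1.2  0.5] op 1.003
dx -0.3 dy 1.2 dz 165.6 turn 0.000
```

Emit:
send_rows:
  series:
    - {"turn": 0,"grip": 1,"dx": 0,"dy": 1,"dz": 30}
    - {"turn": 0,"grip": 1,"dx": 0,"dy": 0,"dz": 30}
    - {"turn": 0,"grip": 1,"dx": 0,"dy": 0,"dz": 30}
    - {"turn": 0,"grip": 1,"dx": 0,"dy": 0,"dz": 30}
    - {"turn": 0,"grip": 1,"dx": 0,"dy": 0,"dz": 25}
    - {"turn": 0,"grip": 0.85,"dx": 0,"dy": 0,"dz": 20}
    - {"turn": 0,"grip": 0.75,"dx": 0,"dy": 0,"dz": 0}
    - {"turn": 0,"grip": 0.75,"dx": 0,"dy": 0,"dz": 0}
  force: 20

```text
clock: 3.6
tool_pos: [0.5351, -0.158, 0.074]
eef_rot: [0.997, -0.08, 0.0, 0.0]
contact_force: [-0.6, 0.5, -0.1]
opening: 0.76
```

```bash
python3 -c "
from h import *
go(.5355,-.1566,.0733)
p=snapshot('scene'); q=snapshot('top')
a=cv2.resize(p['img'][150:260,240:400],None,fx=5,fy=5,interpolation=cv2.INTER_CUBIC)
cv2.imwrite('pics/g1.png',a[:,:,::-1])"
```

```text
t 3.6 tcp [ 0.5351 -0.158   0.074 ] yaw -9.2 q7 -1.53 F [-0.6  0.5 -0.1] op 0.76
dx 0.2 dy -1.4 dz 0.7 turn 0.000
```

View pics/g1.png

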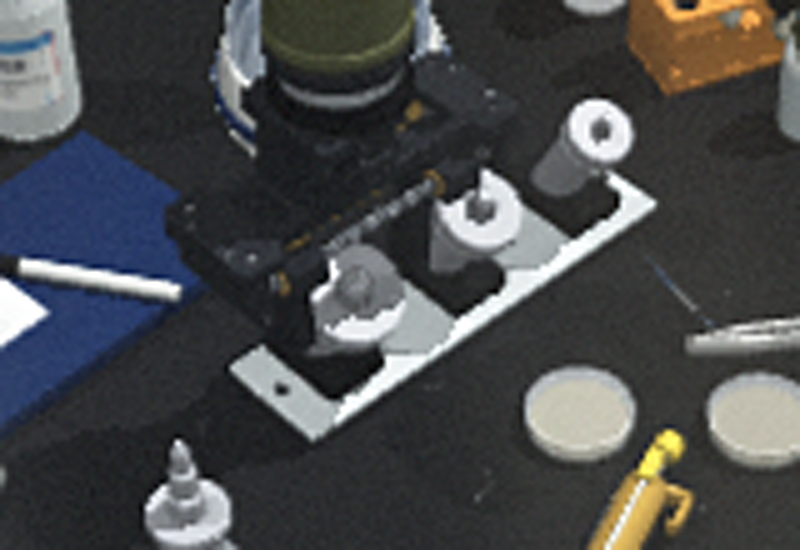

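Emit:
send_rows:
  series:
    - {"turn": 0,"grip": 0.69,"dx": 0,"dy": -0.5,"dz": 0}
    - {"turn": 0,"grip": 0.5,"dx": 0,"dy": 0,"dz": 0}
    - {"turn": 0,"grip": 0.5,"dx": 0,"dy": 0,"dz": 0}
    - {"turn": 0,"grip": 0.5,"dx": 0,"dy": 0,"dz": 0}
  force: 25

```text
clock: 4.1
tool_pos: [0.536, -0.1565, 0.0747]
eef_rot: [0.997, -0.08, 0.001, -0.0]
contact_force: [-0.1, 3.0, 6.0]
opening: 0.653
```

```bash
python3 -c "
from h import *
go(.5355,-.1566,.0733)"
```

```text
t 4.1 tcp [ 0.536  -0.1565  0.0747] yaw -9.15 q7 -1.53 F [-0.1  3.   6. ] op 0.653
dx -0.5 dy 0.2 dz 1.4 turn 0.001
```

Emit:
send_rows:
  series:
    - {"turn": 0,"grip": 0.5,"dx": -1.9,"dy": 0,"dz": -3.5}
    - {"turn": 0,"grip": 0.5,"dx": -1.9,"dy": 0,"dz": -3.5}
    - {"turn": 0,"grip": 0.5,"dx": -1.9,"dy": 0,"dz": -3.5}
  force: 25

```text
clock: 4.4
tool_pos: [0.531, -0.1559, 0.0845]
eef_rot: [0.997, -0.08, 0.002, -0.0]
contact_force: [5.6, 3.0, -4.3]
opening: 0.649
```

```bash
python3 -c "
from h import *
go(.5355,-.1566,.0733)
p=snapshot('scene'); q=snapshot('top')
a=cv2.resize(p['img'][150:260,240:400],None,fx=5,fy=5,interpolation=cv2.INTER_CUBIC)
cv2.imwrite('pics/g2.png',a[:,:,::-1])"
```

```text
t 4.4 tcp [ 0.531  -0.1559  0.0845] yaw -9.15 q7 -1.53 F [ 5.6  3.  -4.3] op 0.649
dx 4.6 dy -0.1 dz 11.2 turn 0.001
```

View pics/g2.png

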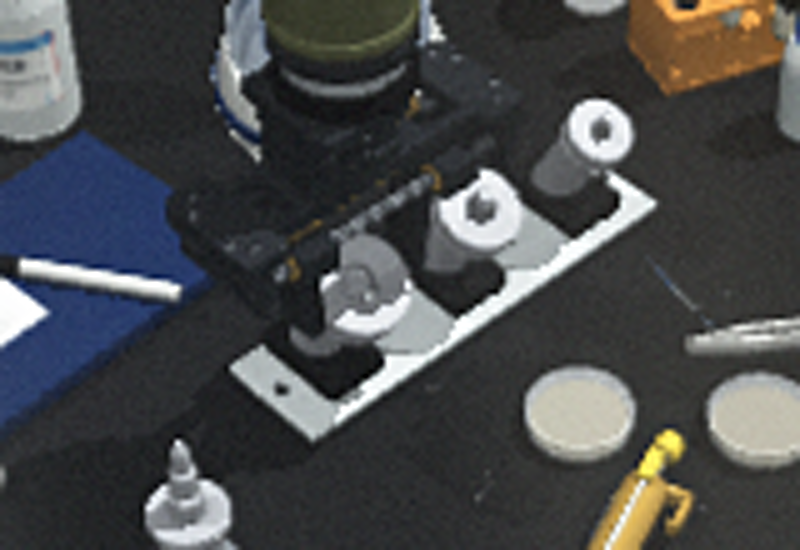

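Emit:
send_rows:
  series:
    - {"turn": 0,"grip": 0.5,"dx": -1.5,"dy": 0,"dz": -3.5}
    - {"turn": 0,"grip": 0.5,"dx": -1.9,"dy": 0,"dz": -3.5}
    - {"turn": 0,"grip": 0.5,"dx": -1.9,"dy": 0,"dz": -3.5}
    - {"turn": 0,"grip": 0.5,"dx": -1.9,"dy": 0,"dz": -3.5}
    - {"turn": 0,"grip": 0.5,"dx": -1.9,"dy": 0,"dz": -3.5}
    - {"turn": 0,"grip": 0.5,"dx": -1.9,"dy": 0,"dz": -3.5}
    - {"turn": 0,"grip": 0.5,"dx": -1.9,"dy": 0,"dz": -3.5}
  force: 25

```text
clock: 5.2
tool_pos: [0.5151, -0.1551, 0.1087]
eef_rot: [0.997, -0.081, -0.001, 0.0]
contact_force: [-0.1, 0.3, -3.1]
opening: 0.654
```

```bash
python3 -c "
from h import *
go(.425,-.065,.13)
p=snapshot('scene'); q=snapshot('top')
a=cv2.resize(p['img'][150:260,240:400],None,fx=5,fy=5,interpolation=cv2.INTER_CUBIC)
cv2.imwrite('pics/g3.png',a[:,:,::-1])"
```

```text
t 5.2 tcp [ 0.5151 -0.1551  0.1087] yaw -9.26 q7 -1.53 F [-0.1  0.3 -3.1] op 0.654
dx -103.5 dy -74.4 dz -21.3 turn -0.001
```

View pics/g3.png

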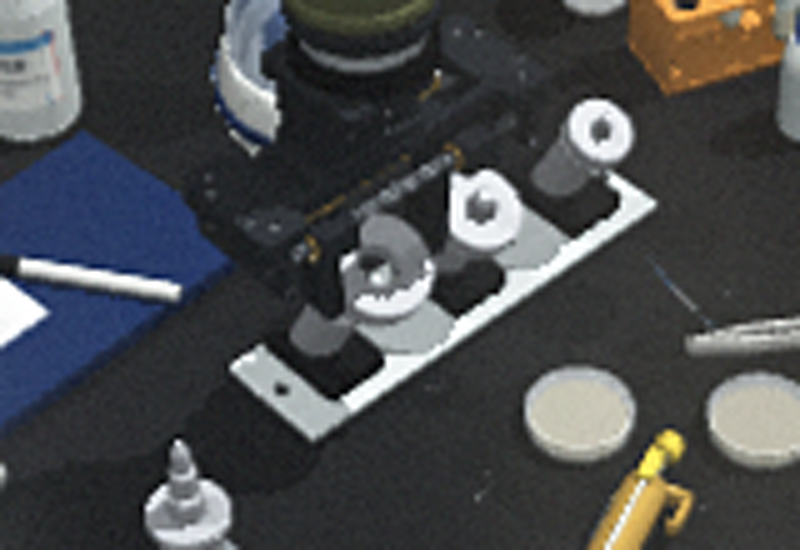

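Emit:
send_rows:
  series:
    - {"turn": 0,"grip": 0.5,"dx": -5,"dy": 0,"dz": -20}
    - {"turn": 0,"grip": 0.5,"dx": -20,"dy": -14.8,"dz": 0}
    - {"turn": 0,"grip": 0.5,"dx": -20,"dy": -14.8,"dz": 0}
    - {"turn": 0,"grip": 0.5,"dx": -20,"dy": -14.8,"dz": 10}
    - {"turn": 0,"grip": 0.5,"dx": -20,"dy": -14.8,"dz": 20}
    - {"turn": 0,"grip": 0.5,"dx": -18,"dy": -14.8,"dz": 30}
    - {"turn": 0,"grip": 0.5,"dx": 0,"dy": 0,"dz": 25}
    - {"turn": 0,"grip": 0.5,"dx": 0,"dy": 0,"dz": 15}
    - {"turn": 0,"grip": 0.5,"dx": 0,"dy": 0,"dz": 5}
    - {"turn": 0,"grip": 0.5,"dx": 0,"dy": 0,"dz": 3}
  force: 25

```text
clock: 6.3
tool_pos: [0.4322, -0.0654, 0.0302]
eef_rot: [0.997, -0.078, -0.013, -0.001]
contact_force: [-8.1, 2.0, 8.8]
opening: 0.65
```

```bash
python3 -c "
from h import *
go(.425,-.065,.012)"
```

```text
t 6.3 tcp [ 0.4322 -0.0654  0.0302] yaw -8.93 q7 -2.06 F [-8.1  2.   8.8] op 0.65
dx -7.2 dy 0.7 dz 18.2 turn 0.005
```

```bash
python3 -c "
from h import *
p=snapshot('scene'); q=snapshot('top')
a=cv2.resize(p['img'][190:300,230:390],None,fx=5,fy=5,interpolation=cv2.INTER_CUBIC)
cv2.imwrite('pics/g4.png',a[:,:,::-1])
a=cv2.resize(q['img'][190:300,200:360],None,fx=5,fy=5,interpolation=cv2.INTER_CUBIC)
cv2.imwrite('pics/g4t.png',a[:,:,::-1])"
```

```text
(no output)
```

View pics/g4.png

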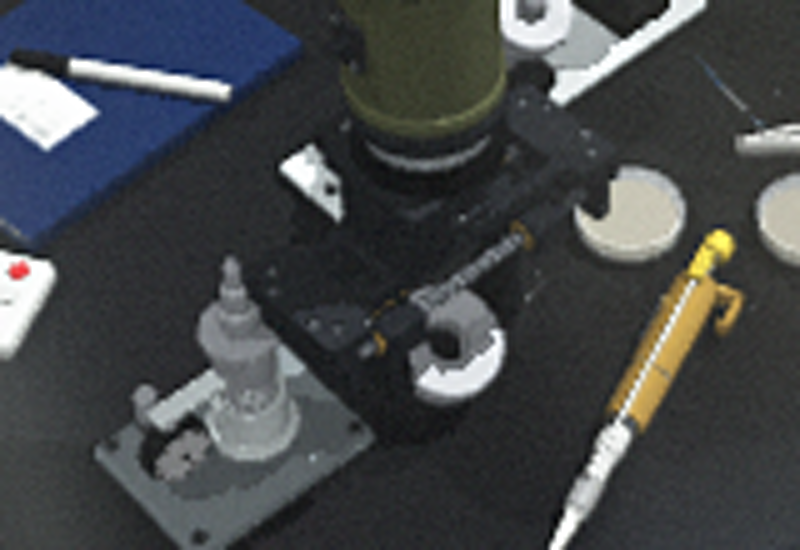

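View pics/g4t.png

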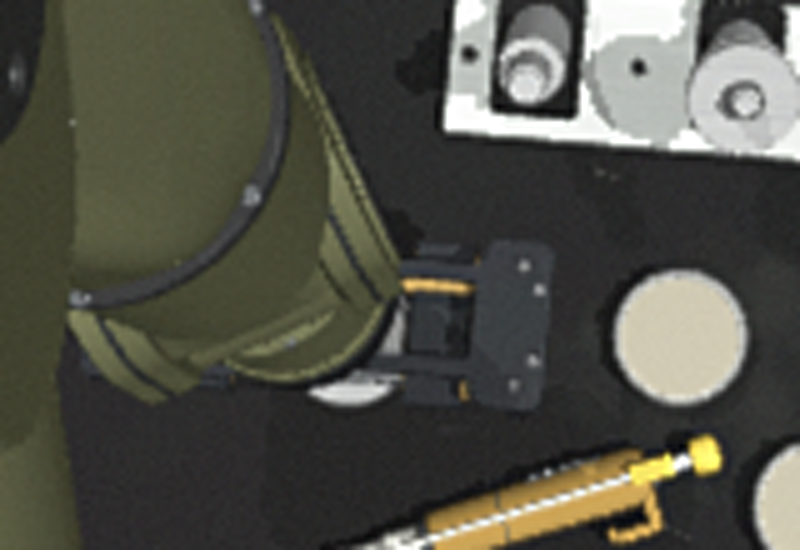

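```bash
cat >> h.py <<'E'
def plane(c,mask):
    P=c[mask]; b=(0,None,None); rng=np.random.default_rng(0)
    for _ in range(500):
        a=P[rng.choice(len(P),3,replace=False)]; n=np.cross(a[1]-a[0],a[2]-a[0]); L=np.linalg.norm(n)
        if L<1e-6: continue
        n/=L; k=(abs((P-a[0])@n)<.0015)
        if k.sum()>b[0]: b=(k.sum(),n,k)
    Q=P[b[2]]; m=Q.mean(0); n=np.linalg.svd(Q-m)[2][2]; n*=np.sign(n[2]); return n,m,Q
E
python3 -c "
from h import *
p=snapshot('scene');c=cloud(p)
for r in regions_of(p,'ring_large')[:2]:
    m=r['pixels']&(p['depth']>0)
    n,mm,Q=plane(c,m); print(r['score'],r['extent'],m.sum(),len(Q),'n',n.round(3),'tilt',np.degrees(np.arccos(n[2])),mm.round(4),Q.min(0).round(4),Q.max(0).round(4),'all',c[m].min(0).round(3),c[m].max(0).round(3))
"
```

```text
0.83 [309.9, 249.1, 332.1, 272.8] 298 124 n [-0.416  0.091  0.905] tilt 25.214658970993835 [ 0.4201 -0.0672  0.0386] [ 0.4016 -0.0944  0.03  ] [ 0.4402 -0.0348  0.05  ] all [ 0.4   -0.115 -0.005] [ 0.455 -0.035  0.053]
```

Emit:
send_rows:
  series:
    - {"turn": 0,"grip": 0.5,"dx": -4,"dy": 4,"dz": 0}
    - {"turn": 0,"grip": 0.5,"dx": -8,"dy": 4,"dz": -8}
    - {"turn": 0,"grip": 0.5,"dx": -8,"dy": 4,"dz": -8}
    - {"turn": 0,"grip": 0.5,"dx": 0,"dy": 0,"dz": 0}
  force: 25

```text
clock: 6.9
tool_pos: [0.4147, -0.0762, 0.0485]
eef_rot: [0.997, -0.081, -0.011, -0.0]
contact_force: [0.0, 0.9, -3.0]
opening: 0.65
```

```bash
python3 -c "
from h import *
go(.405,-.08,.012)
p=snapshot('scene');c=cloud(p)
m=(np.linalg.norm(c[...,:2]-[.485,.023],axis=-1)<.03)&(c[...,2]>.1)&(c[...,2]<.2); P=c[m]; print('tip z',P[:,2].max(),np.median(P[P[:,2]<.11][:,2]))
a=cv2.resize(p['img'][190:300,230:390],None,fx=5,fy=5,interpolation=cv2.INTER_CUBIC)
cv2.imwrite('pics/g5.png',a[:,:,::-1])"
```

```text
t 6.9 tcp [ 0.4147 -0.0762  0.0485] yaw -9.24 q7 -2.37 F [ 0.   0.9 -3. ] op 0.65
dx -9.0 dy 5.3 dz 36.5 turn -0.001
tip z 0.158829215449047 0.10478550860835764
```

View pics/g5.png

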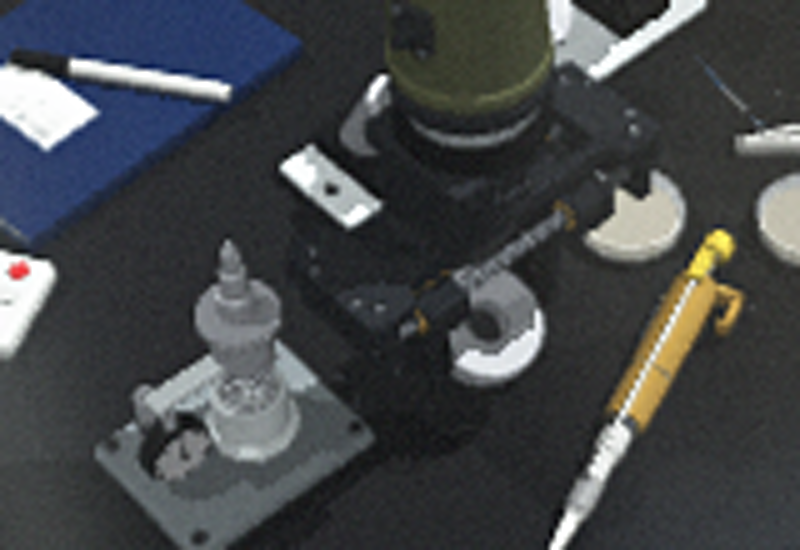

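```bash
python3 -c "
from h import *
go(.60,-.06,.13)
p=np.load('top0.npy',allow_pickle=True).item(); c=cloud(p)
for x in np.arange(.5,.75,.02): print(round(x,2),[int(1000*c[...,2][(abs(c[...,0]-x)<.01)&(abs(c[...,1]-y)<.01)].max(initial=-.001)) for y in np.arange(-.16,.1,.02)])"
```

```text
t 6.95 tcp [ 0.4158 -0.0758  0.0481] yaw -9.23 q7 -2.37 F [ 0.1  0.9 -2. ] op 0.654
dx 179.3 dy -45.1 dz -81.9 turn -0.000
0.5 [79, 78, 5, 4, 4, 5, 4, 20, 109, 152, 108, 82, 81]
0.52 [103, 96, 82, 3, 4, 5, 12, 19, 19, 17, 18, 62, 18]
0.54 [104, 100, 89, 4, 5, 5, 5, 4, 4, 16, 16, 17, 20]
0.56 [104, 102, 14, 4, 4, 4, 5, 3, 5, 4, 4, 5, 3]
0.58 [35, 28, 13, 5, 4, 5, 4, 4, 4, 5, 5, 5, 5]
0.6 [27, 26, 12, 4, 6, 5, 6, 4, 4, 5, 5, 3, 7]
0.62 [6, 4, 4, 4, 4, 4, 5, 5, 4, 4, 16, 19, 5]
0.64 [6, 3, 5, 4, 5, 7, 4, 5, 19, 21, 21, 22, 13]
0.66 [18, 28, 17, 18, 17, 18, 18, 17, 16, 21, 22, 20, 19]
0.68 [17, 26, 29, 19, 19, 18, 18, 18, 17, 19, 21, 19, 21]
0.7 [20, 25, 27, 17, 18, 19, 20, 18, 18, 18, 19, 18, 5]
0.72 [19, 17, 27, 27, 20, 18, 20, 19, 18, 4, 3, 4, 4]
0.74 [18, 17, 23, 28, 18, 19, 17, 17, 17, 4, 4, 4, 2]
```

Emit:
send_rows:
  series:
    - {"turn": 0,"grip": 0.5,"dx": 0,"dy": 0,"dz": -40}
    - {"turn": 0,"grip": 0.5,"dx": 0,"dy": 0,"dz": -41}
    - {"turn": 0,"grip": 0.5,"dx": 30,"dy": -7.5,"dz": 0}
    - {"turn": 0,"grip": 0.5,"dx": 30,"dy": -7.5,"dz": 0}
    - {"turn": 0,"grip": 0.5,"dx": 30,"dy": -7.5,"dz": 0}
    - {"turn": 0,"grip": 0.5,"dx": 30,"dy": -7.5,"dz": 0}
    - {"turn": 0,"grip": 0.5,"dx": 30,"dy": -7.5,"dz": 0}
    - {"turn": 0,"grip": 0.5,"dx": 30,"dy": -7.5,"dz": 0}
  force: 25

```text
clock: 7.75
tool_pos: [0.6032, -0.0595, 0.1242]
eef_rot: [0.997, -0.08, -0.011, -0.001]
contact_force: [0.2, 0.1, -3.8]
opening: 0.651
```

```bash
python3 -c "
from h import *
go(.60,-.06,.025)"
```

```text
t 7.75 tcp [ 0.6032 -0.0595  0.1242] yaw -9.2 q7 -2.16 F [ 0.2  0.1 -3.8] op 0.651
dx -3.1 dy 1.0 dz 99.2 turn -0.000
```

Emit:
send_rows:
  series:
    - {"turn": 0,"grip": 0.5,"dx": -20,"dy": 3,"dz": 25}
    - {"turn": 0,"grip": 0.5,"dx": 0,"dy": 0,"dz": 30}
    - {"turn": 0,"grip": 0.5,"dx": 0,"dy": 0,"dz": 30}
    - {"turn": 0,"grip": 0.5,"dx": 0,"dy": 0,"dz": 18}
    - {"turn": 0,"grip": 0.5,"dx": 0,"dy": 0,"dz": 0}
  force: 12

```text
clock: 8.25
tool_pos: [0.5776, -0.0592, 0.0193]
eef_rot: [0.997, -0.08, -0.014, -0.0]
contact_force: [-0.3, 0.8, -2.4]
opening: 0.651
```

Emit:
send_rows:
  series:
    - {"turn": 0,"grip": 0.5,"dx": 0,"dy": 0,"dz": 3}
    - {"turn": 0,"grip": 0.5,"dx": 0,"dy": 0,"dz": 3}
    - {"turn": 0,"grip": 0.5,"dx": 0,"dy": 0,"dz": 3}
  force: 8

```text
clock: 8.55
tool_pos: [0.5805, -0.0594, 0.0142]
eef_rot: [0.997, -0.08, -0.01, -0.001]
contact_force: [0.3, 0.5, -0.4]
opening: 0.652
```

```bash
python3 -c "
from h import *
go(.585,-.06,.003)"
```

```text
t 8.55 tcp [ 0.5805 -0.0594  0.0142] yaw -9.21 q7 -2.27 F [ 0.3  0.5 -0.4] op 0.652
dx 4.6 dy -0.1 dz 11.2 turn -0.000
```

Emit:
send_rows:
  series:
    - {"turn": 0,"grip": 0.5,"dx": 0,"dy": 0,"dz": 2}
    - {"turn": 0,"grip": 0.5,"dx": 0,"dy": 0,"dz": 2}
    - {"turn": 0,"grip": 0.5,"dx": 0,"dy": 0,"dz": 2}
  force: 5

```text
clock: 8.85
tool_pos: [0.5807, -0.0594, 0.0081]
eef_rot: [0.997, -0.08, -0.009, -0.001]
contact_force: [2.0, -1.5, 0.1]
opening: 0.652
```

```bash
python3 -c "
from h import *
go(.585,-.06,.003)
p=snapshot('scene');c=cloud(p)
for r in regions_of(p,'ring_large')[:2]:
    m=r['pixels']&(p['depth']>0)
    n,mm,Q=plane(c,m); print(r['score'],r['extent'],m.sum(),len(Q),'n',n.round(3),mm.round(4),Q.min(0).round(4),Q.max(0).round(4))
a=cv2.resize(p['img'][170:280,220:380],None,fx=5,fy=5,interpolation=cv2.INTER_CUBIC)
cv2.imwrite('pics/g6.png',a[:,:,::-1])"
```

```text
t 8.85 tcp [ 0.5807 -0.0594  0.0081] yaw -9.21 q7 -2.28 F [ 2.  -1.5  0.1] op 0.652
dx 4.3 dy -0.1 dz 5.1 turn -0.000
0.5 [267.5, 231.1, 285.4, 246.7] 213 97 n [-0.284  0.005  0.959] [ 0.5741 -0.0626  0.0198] [ 0.5504 -0.0852  0.0112] [ 0.597  -0.0312  0.0274]
0.3 [247.1, 242.8, 305.9, 302.8] 1587 394 n [0.008 0.013 1.   ] [0.4762 0.0448 0.0142] [ 0.4358 -0.0256  0.0116] [0.5385 0.0968 0.0166]
```

View pics/g6.png

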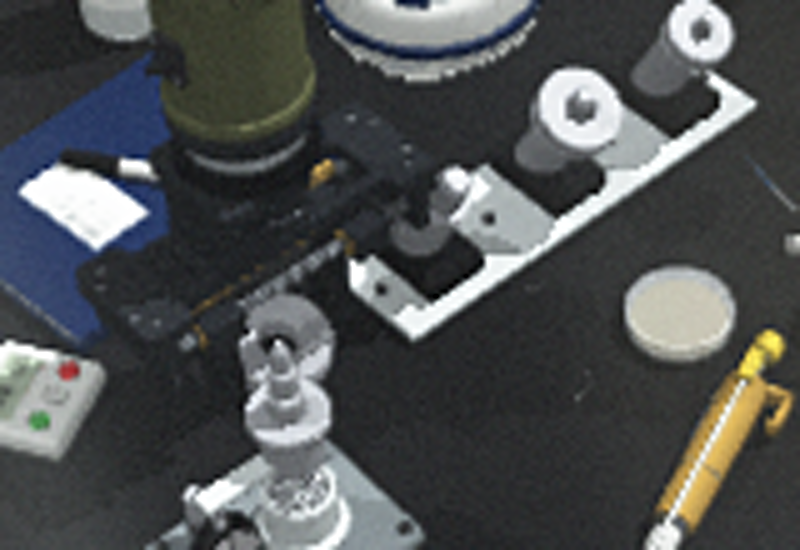

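Emit:
send_rows:
  series:
    - {"turn": 0,"grip": 0.5,"dx": 0,"dy": 0,"dz": 2}
    - {"turn": 0,"grip": 0.5,"dx": 0,"dy": 0,"dz": 2}
    - {"turn": 0,"grip": 0.5,"dx": 0,"dy": 0,"dz": 1}
    - {"turn": 0,"grip": 0.85,"dx": 0,"dy": 0,"dz": 0}
    - {"turn": 0,"grip": 0.85,"dx": 0,"dy": 0,"dz": 0}
    - {"turn": 0,"grip": 0.85,"dx": 0,"dy": 0,"dz": 0}
    - {"turn": 0,"grip": 0.6,"dx": 4,"dy": 0,"dz": 0}
    - {"turn": 0,"grip": 0.6,"dx": 0,"dy": 0,"dz": 0}
    - {"turn": 0,"grip": 0.6,"dx": 0,"dy": 0,"dz": 0}
  force: 5

```text
clock: 9.85
tool_pos: [0.5836, -0.0601, 0.0024]
eef_rot: [0.997, -0.08, -0.01, -0.001]
contact_force: [0.8, -0.4, -0.6]
opening: 0.655
```

```bash
python3 -c "
from h import *
go(.585,-.06,.003)
p=snapshot('scene');c=cloud(p)
for r in regions_of(p,'ring_large')[:2]:
    m=r['pixels']&(p['depth']>0)
    n,mm,Q=plane(c,m); print(r['score'],r['extent'],m.sum(),len(Q),'n',n.round(3),mm.round(4),Q.min(0).round(4),Q.max(0).round(4))
"
```

```text
t 9.85 tcp [ 0.5836 -0.0601  0.0024] yaw -9.21 q7 -2.28 F [ 0.8 -0.4 -0.6] op 0.655
dx 1.4 dy -0.4 dz -0.6 turn -0.000
0.61 [267.2, 232.1, 285.1, 246.9] 216 96 n [ 0.013 -0.06   0.998] [ 0.5765 -0.0651  0.0151] [ 0.5484 -0.0883  0.0124] [ 0.6024 -0.0315  0.0174]
```

Emit:
send_rows:
  series:
    - {"turn": 0,"grip": 0.85,"dx": 0,"dy": 0,"dz": -1}
    - {"turn": 0,"grip": 0.85,"dx": 0,"dy": 0,"dz": 0}
    - {"turn": -0.14,"grip": 0.85,"dx": 0,"dy": 0,"dz": 0}
    - {"turn": -0.14,"grip": 0.85,"dx": 0,"dy": 0,"dz": 0}
    - {"turn": -0.14,"grip": 0.85,"dx": 0,"dy": 0,"dz": 0}
    - {"turn": -0.14,"grip": 0.85,"dx": 0,"dy": 0,"dz": 0}
    - {"turn": -0.14,"grip": 0.85,"dx": 0,"dy": 0,"dz": 0}
    - {"turn": -0.14,"grip": 0.85,"dx": 0,"dy": 0,"dz": 0}
    - {"turn": -0.14,"grip": 0.85,"dx": 0,"dy": 0,"dz": 0}
    - {"turn": -0.14,"grip": 0.85,"dx": 0,"dy": 0,"dz": 0}
    - {"turn": -0.14,"grip": 0.85,"dx": 0,"dy": 0,"dz": 0}
    - {"turn": -0.14,"grip": 0.85,"dx": 0,"dy": 0,"dz": 0}
    - {"turn": -0.14,"grip": 0.85,"dx": 0,"dy": 0,"dz": 0}
    - {"turn": 0,"grip": 0.85,"dx": 0,"dy": 0,"dz": 0}
  force: 5

```text
clock: 11.35
tool_pos: [0.583, -0.0602, 0.0031]
eef_rot: [0.771, 0.636, -0.007, -0.008]
contact_force: [0.1, 0.4, 0.5]
opening: 0.85
```

```bash
python3 -c "
from h import *
go(.585,-.06,.003,80.8)
print(get_state()['eef_rot'],get_state()['q'].round(2))
"
```

```text
t 11.35 tcp [ 0.583  -0.0602  0.0031] yaw 79.03 q7 -1.07 F [0.1 0.4 0.5] op 0.85
dx 0.6 dy 1.9 dz 0.1 turn -0.031
[ 0.7713976   0.63626098 -0.00727205 -0.00805111] [ 0.4   1.09 -0.68  1.77  1.03  0.71 -1.07]
```

Emit:
send_rows:
  series:
    - {"turn": 0,"grip": 0.6,"dx": 0,"dy": 0,"dz": 0}
    - {"turn": 0,"grip": 0.5,"dx": 0,"dy": 0,"dz": 0}
    - {"turn": 0,"grip": 0.5,"dx": 0,"dy": 0,"dz": 0}
    - {"turn": 0,"grip": 0.5,"dx": 0,"dy": 0,"dz": -10}
    - {"turn": 0,"grip": 0.5,"dx": 0,"dy": 0,"dz": -40}
    - {"turn": 0,"grip": 0.5,"dx": 0,"dy": 0,"dz": -40}
    - {"turn": 0,"grip": 0.5,"dx": 0,"dy": 0,"dz": -40}
    - {"turn": 0,"grip": 0.5,"dx": 0,"dy": 0,"dz": -40}
  force: 25

```text
clock: 12.15
tool_pos: [0.5868, -0.0608, 0.1753]
eef_rot: [0.772, 0.636, -0.007, -0.008]
contact_force: [0.7, -0.4, -3.0]
opening: 0.652
```

```bash
python3 -c "
from h import *
go(.4865,.0212,.165,79)
print(get_state()['eef_rot'])
p=snapshot('scene');c=cloud(p)
for r in regions_of(p,'ring_large')[:1]:
    m=r['pixels']&(p['depth']>0)
    n,mm,Q=plane(c,m); print(r['score'],r['extent'],m.sum(),len(Q),'n',n.round(3),mm.round(4),Q.min(0).round(4),Q.max(0).round(4))
"
```

```text
t 12.15 tcp [ 0.5868 -0.0608  0.1753] yaw 79.01 q7 -0.86 F [ 0.7 -0.4 -3. ] op 0.652
dx 61.3 dy -114.1 dz 10.3 turn 0.000
[ 0.77151251  0.63612955 -0.00716923 -0.00750032]
0.66 [255.1, 188.3, 271.7, 205.8] 199 83 n [0.006 0.009 1.   ] [ 0.589  -0.0465  0.1877] [ 0.5595 -0.0648  0.1863] [ 0.6152 -0.0326  0.1893]
```

Emit:
send_rows:
  series:
    - {"turn": 0,"grip": 0.5,"dx": 12.2,"dy": -22.8,"dz": 0}
    - {"turn": 0,"grip": 0.5,"dx": 12.2,"dy": -22.8,"dz": 0}
    - {"turn": 0,"grip": 0.5,"dx": 12.2,"dy": -22.8,"dz": 0}
    - {"turn": 0,"grip": 0.5,"dx": 12.2,"dy": -22.8,"dz": 0}
    - {"turn": 0,"grip": 0.5,"dx": 12.2,"dy": -22.8,"dz": 0}
    - {"turn": 0,"grip": 0.5,"dx": 0,"dy": 0,"dz": 0}
  force: 25

```text
clock: 12.85
tool_pos: [0.4834, 0.0231, 0.1754]
eef_rot: [0.77, 0.638, -0.008, -0.009]
contact_force: [1.0, 0.3, -2.4]
opening: 0.653
```

```bash
python3 -c "
from h import *
go(.4865,.0212,.165,79)
for n in ['scene','top']:
    p=snapshot(n);c=cloud(p); np.save(n+'1.npy',p,allow_pickle=True)
    for r in regions_of(p,'ring_large')[:1]:
        m=r['pixels']&(p['depth']>0)
        nn,mm,Q=plane(c,m); print(r['score'],r['extent'],m.sum(),len(Q),'n',nn.round(3),mm.round(4),Q.min(0).round(4),Q.max(0).round(4))
    o=(210,270) if n=='scene' else (150,260)
    o=(190,220) if n=='scene' else (180,150)
    a=cv2.resize(p['img'][o[0]:o[0]+110,o[1]:o[1]+160],None,fx=5,fy=5,interpolation=cv2.INTER_CUBIC)
    cv2.imwrite('pics/h_%s.png'%n,a[:,:,::-1])"
```

```text
t 12.85 tcp [0.4834 0.0231 0.1754] yaw 79.35 q7 -1.15 F [ 1.   0.3 -2.4] op 0.653
dx -1.3 dy 3.4 dz 10.4 turn 0.006
0.48 [263.6, 225.6, 278.1, 246.8] 180 89 n [ 0.039 -0.023  0.999] [0.4822 0.0387 0.1878] [0.4556 0.0216 0.1859] [0.5095 0.0528 0.19  ]
```

View pics/h_scene.png

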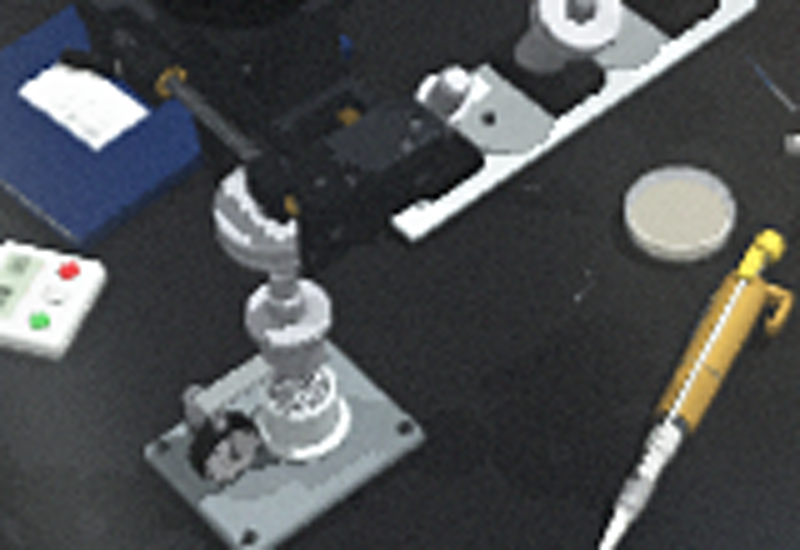

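View pics/h_top.png

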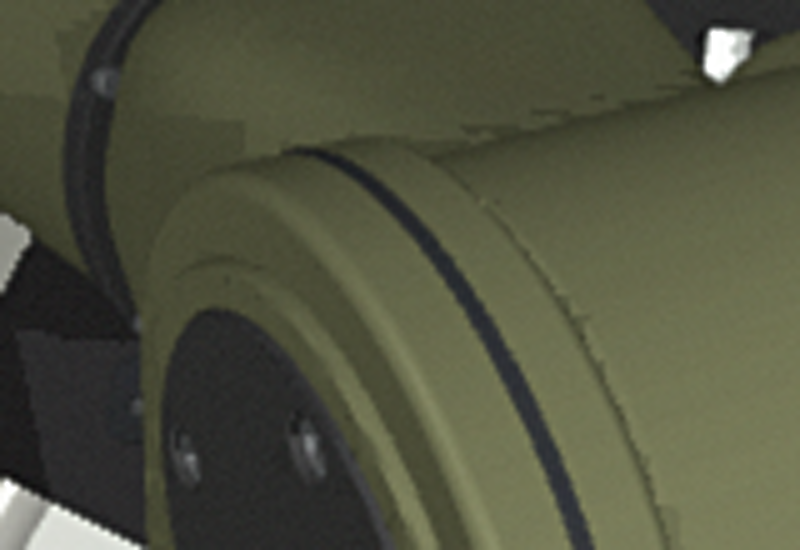

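```bash
cat >> h.py <<'E'
def ringfit(p,zlo,zhi,c0,R,show=True):
    from scipy.optimize import least_squares
    c=cloud(p); m=(p['depth']>0)&(c[...,2]>zlo)&(c[...,2]<zhi)&(np.linalg.norm(c[...,:2]-c0,axis=-1)<R+.006)
    # bright only (steel, not dark gripper)
    m&=p['img'].mean(-1)>75
    P=c[m][:,:2]; A=np.arctan2(*(P-c0).T[::-1]); d=np.linalg.norm(P-c0,axis=1)
    E=[]
    for k in np.arange(-np.pi,np.pi,np.radians(12)):
        s=(A>=k)&(A<k+np.radians(12))
        if s.any() and d[s].max()>R-.006: E.append(P[s][d[s].argmax()])
    E=np.array(E)
    s=least_squares(lambda v:np.linalg.norm(E-v,axis=1)-R+.0007,c0,loss='soft_l1',f_scale=.001)
    if show: print('fit',len(P),len(E),s.x.round(4),np.round(1e3*s.fun,1))
    return s.x,E
E
python3 -c "
from h import *
p=np.load('scene1.npy',allow_pickle=True).item()
x,E=ringfit(p,.1845,.192,[.4834,.0231],.03)
print(np.degrees(np.arctan2(*(E-x).T[::-1])).astype(int))
p=np.load('scene0.npy',allow_pickle=True).item()
ringfit(p,.1,.109,[.486,.022],.021)
p=np.load('top0.npy',allow_pickle=True).item()
ringfit(p,.1,.109,[.486,.022],.021)
"
```

```text
fit 157 15 [0.4805 0.0229] [-1.5  2.1  1.5  1.  -0.5 -1.5 -0.9 -0.4  1.4  1.2  0.  -0.4 -1.   1.7
  0.1]
[-10  -9   3  21  29  39  53  57  76  89 100 114 122 128 144]
fit 137 27 [0.4852 0.0226] [-0.7  0.  -0.5 -0.9 -0.4  1.3 -0.7 -1.7 -1.1 -0.6  3.2  0.8 -1.8  0.6
 -2.9 -0.8 -0.6 -0.1 -0.5 -0.9 -0.9 -0.1  0.   1.5 -0.5  0.2  0.3]
fit 216 30 [0.4869 0.0197] [-1.3 -0.1 -1.2  0.2  0.2  1.1 -0.1 -0.7 -0.  -0.3 -0.5 -0.2  0.  -0.7
 -0.8  0.5  0.1 -0.1 -0.7 -0.3 -0.5  0.8  0.8 -1.2 -0.3 -0.2 -0.3  0.2
  0.  -0.7]
```

Emit:
send_rows:
  series:
    - {"turn": 0,"grip": 0.5,"dx": 0,"dy": 4.2,"dz": 0}
    - {"turn": 0,"grip": 0.5,"dx": 0,"dy": 0,"dz": 6}
    - {"turn": 0,"grip": 0.5,"dx": 0,"dy": 0,"dz": 6}
    - {"turn": 0,"grip": 0.5,"dx": 0,"dy": 0,"dz": 6}
    - {"turn": 0,"grip": 0.5,"dx": 0,"dy": 0,"dz": 4}
    - {"turn": 0,"grip": 0.5,"dx": 0,"dy": 0,"dz": 4}
    - {"turn": 0,"grip": 0.5,"dx": 0,"dy": 0,"dz": 4}
    - {"turn": 0,"grip": 0.5,"dx": 0,"dy": 0,"dz": 4}
  force: 25

```text
clock: 13.85
tool_pos: [0.49, 0.0204, 0.1413]
eef_rot: [0.771, 0.636, -0.007, -0.008]
contact_force: [0.9, 0.6, -4.0]
opening: 0.65
```

```bash
python3 -c "
from h import *
go(.4875,.022,.108,79.3)"
```

```text
t 13.85 tcp [0.49   0.0204 0.1413] yaw 79.05 q7 -1.21 F [ 0.9  0.6 -4. ] op 0.65
dx 1.0 dy -2.8 dz 33.3 turn -0.004
```

Emit:
send_rows:
  series:
    - {"turn": 0,"grip": 0.5,"dx": 0.8,"dy": -1.8,"dz": 0}
    - {"turn": 0,"grip": 0.5,"dx": 0,"dy": 0,"dz": 3}
    - {"turn": 0,"grip": 0.5,"dx": 0,"dy": 0,"dz": 3}
    - {"turn": 0,"grip": 0.5,"dx": 0,"dy": 0,"dz": 3}
    - {"turn": 0,"grip": 0.5,"dx": 0,"dy": 0,"dz": 3}
  force: 25

```text
clock: 14.35
tool_pos: [0.4882, 0.0215, 0.1294]
eef_rot: [0.771, 0.636, -0.007, -0.008]
contact_force: [0.7, -0.2, -3.0]
opening: 0.651
```

```bash
python3 -c "
from h import *
go(.4875,.022,.108,79.3)
p=snapshot('scene')
a=cv2.resize(p['img'][190:300,220:380],None,fx=5,fy=5,interpolation=cv2.INTER_CUBIC)
cv2.imwrite('pics/i.png',a[:,:,::-1])"
```

```text
t 14.35 tcp [0.4882 0.0215 0.1294] yaw 79.03 q7 -1.24 F [ 0.7 -0.2 -3. ] op 0.651
dx 0.4 dy -0.8 dz 21.4 turn -0.005
```

View pics/i.png

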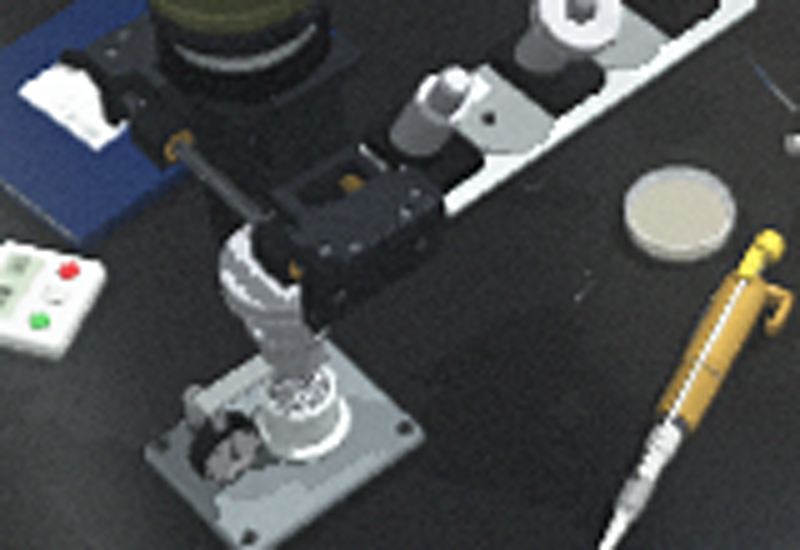

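Emit:
send_rows:
  series:
    - {"turn": 0,"grip": 0.5,"dx": 0,"dy": -0.5,"dz": 3}
    - {"turn": 0,"grip": 0.5,"dx": 0,"dy": 0,"dz": 2}
    - {"turn": 0,"grip": 0.5,"dx": 0,"dy": 0,"dz": 2}
    - {"turn": 0,"grip": 0.5,"dx": 0,"dy": 0,"dz": 2}
  force: 25

```text
clock: 14.8
tool_pos: [0.4875, 0.0217, 0.1205]
eef_rot: [0.771, 0.636, -0.007, -0.008]
contact_force: [-0.4, 0.3, -2.3]
opening: 0.647
```

Emit:
send_rows:
  series:
    - {"turn": 0,"grip": 0.5,"dx": 0,"dy": 0,"dz": 2}
    - {"turn": 0,"grip": 0.5,"dx": 0,"dy": 0,"dz": 2}
  force: 25

```text
clock: 15.0
tool_pos: [0.4874, 0.0217, 0.1165]
eef_rot: [0.771, 0.636, -0.007, -0.008]
contact_force: [-0.7, 0.2, -2.8]
opening: 0.652
```

Emit:
send_rows:
  series:
    - {"turn": 0,"grip": 0.5,"dx": 0,"dy": 0,"dz": 2}
    - {"turn": 0,"grip": 0.5,"dx": 0,"dy": 0,"dz": 2}
    - {"turn": 0,"grip": 0.5,"dx": 0,"dy": 0,"dz": 2}
  force: 25

```text
clock: 15.3
tool_pos: [0.4874, 0.0219, 0.1105]
eef_rot: [0.771, 0.636, -0.007, -0.008]
contact_force: [-0.4, 0.3, -2.4]
opening: 0.647
```

Emit:
send_rows:
  series:
    - {"turn": 0,"grip": 0.5,"dx": 0,"dy": 0,"dz": 2}
    - {"turn": 0,"grip": 0.5,"dx": 0,"dy": 0,"dz": 2}
  force: 25

```text
clock: 15.5
tool_pos: [0.4873, 0.0219, 0.1066]
eef_rot: [0.771, 0.636, -0.007, -0.008]
contact_force: [0.1, 0.5, -0.0]
opening: 0.65
```

Emit:
send_rows:
  series:
    - {"turn": 0,"grip": 0.5,"dx": 0,"dy": 0,"dz": 0.5}
  force: 25

```text
clock: 15.6
tool_pos: [0.4873, 0.0219, 0.1061]
eef_rot: [0.771, 0.636, -0.007, -0.008]
contact_force: [-0.2, -0.3, 0.5]
opening: 0.65
```

Emit:
send_rows:
  series:
    - {"turn": 0,"grip": 0.72,"dx": 0,"dy": 0,"dz": 0}
    - {"turn": 0,"grip": 0.8,"dx": 0,"dy": 0,"dz": 0}
    - {"turn": 0,"grip": 0.8,"dx": 0,"dy": 0,"dz": -10}
    - {"turn": 0,"grip": 0.8,"dx": 0,"dy": 0,"dz": -25}
    - {"turn": 0,"grip": 0.8,"dx": 0,"dy": 0,"dz": -40}
    - {"turn": 0,"grip": 0.8,"dx": 0,"dy": 0,"dz": -40}
    - {"turn": 0.14,"grip": 0.8,"dx": 0,"dy": 0,"dz": 0}
    - {"turn": 0.14,"grip": 0.8,"dx": 0,"dy": 0,"dz": 0}
    - {"turn": 0.14,"grip": 0.8,"dx": 0,"dy": 0,"dz": 0}
    - {"turn": 0.14,"grip": 0.8,"dx": 0,"dy": 0,"dz": 0}
    - {"turn": 0.14,"grip": 0.8,"dx": 0,"dy": 0,"dz": 0}
    - {"turn": 0.14,"grip": 0.8,"dx": 0,"dy": 0,"dz": 0}
    - {"turn": 0.14,"grip": 0.8,"dx": 0,"dy": 0,"dz": 0}
    - {"turn": 0.14,"grip": 0.8,"dx": 0,"dy": 0,"dz": 0}
    - {"turn": 0.14,"grip": 0.8,"dx": 0,"dy": 0,"dz": 0}
    - {"turn": 0.14,"grip": 0.8,"dx": 0,"dy": 0,"dz": 0}
    - {"turn": 0.14,"grip": 0.8,"dx": 0,"dy": 0,"dz": 0}
  force: 25

```text
clock: 17.3
tool_pos: [0.4894, 0.0217, 0.2219]
eef_rot: [0.997, -0.083, -0.01, -0.001]
contact_force: [-0.9, 0.8, 0.1]
opening: 0.797
```

```bash
python3 -c "
from h import *
go(.5205,-.2500,.0733)
p=snapshot('scene'); np.save('scene2.npy',p,allow_pickle=True)
ringfit(p,.114,.124,[.486,.022],.03)
a=cv2.resize(p['img'][190:300,220:380],None,fx=5,fy=5,interpolation=cv2.INTER_CUBIC)
cv2.imwrite('pics/j.png',a[:,:,::-1])"
```

```text
t 17.3 tcp [0.4894 0.0217 0.2219] yaw -9.5 q7 -2.28 F [-0.9  0.8  0.1] op 0.797
dx 75.5 dy 262.9 dz 148.6 turn -0.005
fit 338 29 [0.4849 0.0213] [ 0.6  0.8  0.2 -0.3  0.4 -0.3 -0.3 -1.  -0.2  2.2  1.   1.7 -0.6 -0.6
  0.3  0.1  0.  -0.6  0.2  0.1 -0.2 -0.1  1.8  0.   0.1  0.5  0.1 -0.8
 -0.8]
```

View pics/j.png

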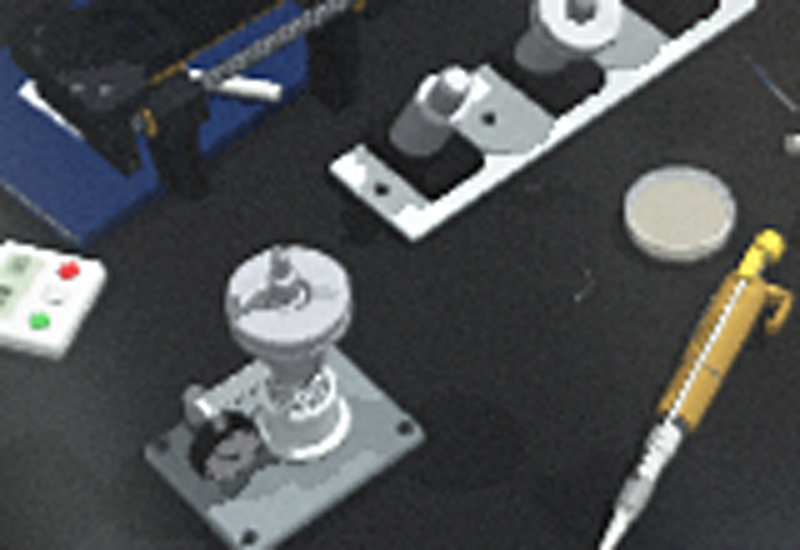

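Emit:
send_rows:
  series:
    - {"turn": 0,"grip": 0.8,"dx": 10.8,"dy": 37.6,"dz": 0}
    - {"turn": 0,"grip": 0.8,"dx": 10.8,"dy": 37.6,"dz": 0}
    - {"turn": 0,"grip": 0.8,"dx": 10.8,"dy": 37.6,"dz": 0}
    - {"turn": 0,"grip": 0.8,"dx": 10.8,"dy": 37.6,"dz": 0}
    - {"turn": 0,"grip": 0.8,"dx": 10.8,"dy": 37.6,"dz": 0}
    - {"turn": 0,"grip": 0.8,"dx": 10.8,"dy": 37.6,"dz": 0}
    - {"turn": 0,"grip": 0.8,"dx": 10.8,"dy": 37.6,"dz": 0}
    - {"turn": 0,"grip": 0.8,"dx": 0,"dy": 0,"dz": 40}
    - {"turn": 0,"grip": 0.8,"dx": 0,"dy": 0,"dz": 35}
  force: 25

```text
clock: 18.25
tool_pos: [0.5208, -0.2524, 0.1446]
eef_rot: [0.997, -0.081, -0.009, -0.0]
contact_force: [-0.3, -0.1, -0.9]
opening: 0.798
```

```bash
python3 -c "
from h import *
go(.5208,-.2502,.0733)"
```

```text
t 18.25 tcp [ 0.5208 -0.2524  0.1446] yaw -9.26 q7 -1.82 F [-0.3 -0.1 -0.9] op 0.798
dx -0.4 dy -2.1 dz 71.3 turn -0.001
```

Emit:
send_rows:
  series:
    - {"turn": 0,"grip": 0.8,"dx": -0.4,"dy": -1.8,"dz": 30}
    - {"turn": 0,"grip": 0.8,"dx": 0,"dy": 0,"dz": 25}
    - {"turn": 0,"grip": 0.75,"dx": 0,"dy": 0,"dz": 16}
    - {"turn": 0,"grip": 0.65,"dx": 0,"dy": 0,"dz": 0}
    - {"turn": 0,"grip": 0.6,"dx": 0,"dy": 0,"dz": 0}
  force: 25

```text
clock: 18.75
tool_pos: [0.5193, -0.2481, 0.0743]
eef_rot: [0.997, -0.08, -0.01, -0.001]
contact_force: [0.1, 0.9, 0.5]
opening: 0.609
```

```bash
python3 -c "
from h import *
go(.5208,-.2502,.0733)"
```

```text
t 18.75 tcp [ 0.5193 -0.2481  0.0743] yaw -9.12 q7 -1.89 F [0.1 0.9 0.5] op 0.609
dx 1.8 dy 1.8 dz 1.0 turn 0.001
```

Emit:
send_rows:
  series:
    - {"turn": 0,"grip": 0.6,"dx": 1.5,"dy": 1.5,"dz": 0.5}
    - {"turn": 0,"grip": 0.4,"dx": 0,"dy": 0,"dz": 0}
    - {"turn": 0,"grip": 0.4,"dx": 0,"dy": 0,"dz": 0}
    - {"turn": 0,"grip": 0.4,"dx": 0,"dy": 0,"dz": 0}
  force: 25

```text
clock: 19.15
tool_pos: [0.5213, -0.2503, 0.0742]
eef_rot: [0.997, -0.08, -0.009, -0.0]
contact_force: [0.4, -0.4, 5.7]
opening: 0.544
```

Emit:
send_rows:
  series:
    - {"turn": 0,"grip": 0.4,"dx": -1.2,"dy": 0,"dz": -3.5}
    - {"turn": 0,"grip": 0.4,"dx": -1.9,"dy": 0,"dz": -3.5}
    - {"turn": 0,"grip": 0.4,"dx": -1.9,"dy": 0,"dz": -3.5}
  force: 25

```text
clock: 19.45
tool_pos: [0.5162, -0.2492, 0.084]
eef_rot: [0.997, -0.08, -0.01, -0.001]
contact_force: [3.5, -1.2, -2.9]
opening: 0.543
```

Emit:
send_rows:
  series:
    - {"turn": 0,"grip": 0.4,"dx": -1.7,"dy": 0,"dz": -3.5}
    - {"turn": 0,"grip": 0.4,"dx": -1.9,"dy": 0,"dz": -3.5}
    - {"turn": 0,"grip": 0.4,"dx": -1.9,"dy": 0,"dz": -3.5}
    - {"turn": 0,"grip": 0.4,"dx": -1.9,"dy": 0,"dz": -3.5}
    - {"turn": 0,"grip": 0.4,"dx": -1.9,"dy": 0,"dz": -3.5}
    - {"turn": 0,"grip": 0.4,"dx": -1.9,"dy": 0,"dz": -3.5}
    - {"turn": 0,"grip": 0.4,"dx": -1.9,"dy": 0,"dz": -3.5}
    - {"turn": 0,"grip": 0.4,"dx": -3,"dy": 0,"dz": -10}
    - {"turn": 0,"grip": 0.4,"dx": 0,"dy": 0,"dz": -15}
  force: 25

```text
clock: 20.35
tool_pos: [0.499, -0.2465, 0.1336]
eef_rot: [0.997, -0.08, -0.012, -0.001]
contact_force: [0.8, 0.3, -1.6]
opening: 0.544
```

```bash
python3 -c "
from h import *
go(.58,-.06,.13)
p=snapshot('scene')
a=cv2.resize(p['img'][150:260,250:410],None,fx=5,fy=5,interpolation=cv2.INTER_CUBIC)
cv2.imwrite('pics/k.png',a[:,:,::-1])"
```

```text
t 20.35 tcp [ 0.499  -0.2465  0.1336] yaw -9.19 q7 -1.85 F [ 0.8  0.3 -1.6] op 0.544
dx 50.2 dy -197.1 dz 3.6 turn 0.000
```

View pics/k.png

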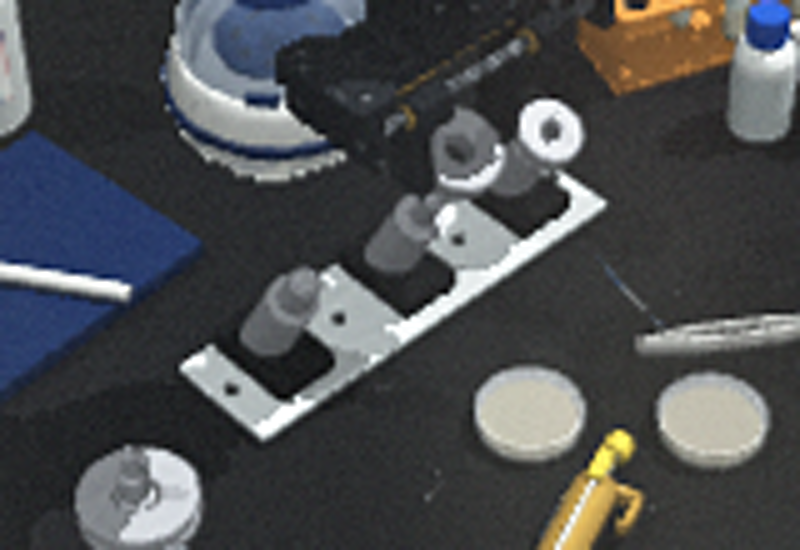

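Emit:
send_rows:
  series:
    - {"turn": 0,"grip": 0.4,"dx": 5,"dy": -5,"dz": -10}
    - {"turn": 0,"grip": 0.4,"dx": 9,"dy": -38.4,"dz": 0}
    - {"turn": 0,"grip": 0.4,"dx": 9,"dy": -38.4,"dz": 0}
    - {"turn": 0,"grip": 0.4,"dx": 9,"dy": -38.4,"dz": 0}
    - {"turn": 0,"grip": 0.4,"dx": 9,"dy": -38.4,"dz": 0}
    - {"turn": 0,"grip": 0.4,"dx": 9,"dy": -38.4,"dz": 0}
    - {"turn": 0,"grip": 0.4,"dx": 0,"dy": 0,"dz": 30}
    - {"turn": 0,"grip": 0.4,"dx": 0,"dy": 0,"dz": 35}
    - {"turn": 0,"grip": 0.4,"dx": 0,"dy": 0,"dz": 35}
    - {"turn": 0,"grip": 0.4,"dx": 0,"dy": 0,"dz": 20}
    - {"turn": 0,"grip": 0.4,"dx": 0,"dy": 0,"dz": 0}
  force: 25

```text
clock: 21.5
tool_pos: [0.5771, -0.0593, 0.0199]
eef_rot: [0.997, -0.08, -0.013, -0.0]
contact_force: [-0.7, -0.0, -1.2]
opening: 0.542
```

```bash
python3 -c "
from h import *
go(.58,-.06,.003)"
```

```text
t 21.5 tcp [ 0.5771 -0.0593  0.0199] yaw -9.14 q7 -2.22 F [-0.7 -0.  -1.2] op 0.542
dx 3.0 dy 0.2 dz 16.9 turn 0.001
```

Emit:
send_rows:
  series:
    - {"turn": 0,"grip": 0.4,"dx": 0,"dy": 0,"dz": 3}
    - {"turn": 0,"grip": 0.4,"dx": 0,"dy": 0,"dz": 3}
    - {"turn": 0,"grip": 0.4,"dx": 0,"dy": 0,"dz": 2}
    - {"turn": 0,"grip": 0.4,"dx": 0,"dy": 0,"dz": 2}
    - {"turn": 0,"grip": 0.4,"dx": 0,"dy": 0,"dz": 2}
    - {"turn": 0,"grip": 0.4,"dx": 0,"dy": 0,"dz": 2}
    - {"turn": 0,"grip": 0.4,"dx": 0,"dy": 0,"dz": 2}
  force: 6

```text
clock: 22.2
tool_pos: [0.5811, -0.0603, 0.0073]
eef_rot: [0.997, -0.08, -0.008, -0.001]
contact_force: [3.1, -1.2, 3.4]
opening: 0.544
```

Emit:
send_rows:
  series:
    - {"turn": 0,"grip": 0.75,"dx": 0,"dy": 0,"dz": 0}
    - {"turn": 0,"grip": 0.75,"dx": 0,"dy": 0,"dz": 0}
    - {"turn": 0,"grip": 0.75,"dx": 3,"dy": 0,"dz": 0}
    - {"turn": 0,"grip": 0.4,"dx": 0,"dy": 0,"dz": 0}
    - {"turn": 0,"grip": 0.4,"dx": 0,"dy": 0,"dz": 0}
    - {"turn": 0,"grip": 0.4,"dx": 0,"dy": 0,"dz": 0}
  force: 6

```text
clock: 22.8
tool_pos: [0.5816, -0.0604, 0.0063]
eef_rot: [0.997, -0.08, -0.011, -0.001]
contact_force: [-0.4, 0.3, -0.7]
opening: 0.541
```

```bash
python3 -c "
from h import *
go(.583,-.06,.003)
p=snapshot('scene');c=cloud(p)
for r in regions_of(p,'ring_medium')[:2]:
    m=r['pixels']&(p['depth']>0)
    n,mm,Q=plane(c,m); print(r['score'],r['extent'],m.sum(),len(Q),'n',n.round(3),mm.round(4),Q.min(0).round(4),Q.max(0).round(4))
a=cv2.resize(p['img'][170:280,220:380],None,fx=5,fy=5,interpolation=cv2.INTER_CUBIC)
cv2.imwrite('pics/l.png',a[:,:,::-1])"
```

```text
t 22.8 tcp [ 0.5816 -0.0604  0.0063] yaw -9.2 q7 -2.22 F [-0.4  0.3 -0.7] op 0.541
dx 1.3 dy -0.7 dz 3.3 turn 0.000
```

View pics/l.png

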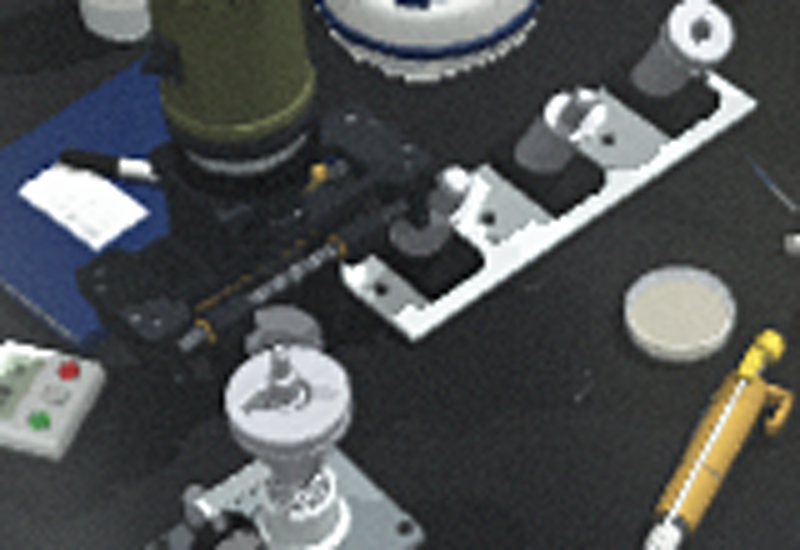

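```bash
python3 -c "
from h import *
p=snapshot('scene');c=cloud(p)
m=(p['depth']>0)&(np.linalg.norm(c-np.array([.58,-.06,.015]),axis=-1)<.028)&(p['img'].mean(-1)>75)
n,mm,Q=plane(c,m); print(m.sum(),len(Q),'n',n.round(3),mm.round(4),Q.min(0).round(4),Q.max(0).round(4))"
```

```text
103 46 n [ 0.024 -0.011  1.   ] [ 0.585  -0.0695  0.0163] [ 0.5611 -0.0843  0.0143] [ 0.6043 -0.0464  0.0177]
```

Emit:
send_rows:
  series:
    - {"turn": 0,"grip": 0.75,"dx": 0,"dy": 0,"dz": 0}
    - {"turn": 0,"grip": 0.75,"dx": 1,"dy": 0,"dz": 2}
    - {"turn": -0.14,"grip": 0.75,"dx": 0,"dy": 0,"dz": 0}
    - {"turn": -0.14,"grip": 0.75,"dx": 0,"dy": 0,"dz": 0}
    - {"turn": -0.14,"grip": 0.75,"dx": 0,"dy": 0,"dz": 0}
    - {"turn": -0.14,"grip": 0.75,"dx": 0,"dy": 0,"dz": 0}
    - {"turn": -0.14,"grip": 0.75,"dx": 0,"dy": 0,"dz": 0}
    - {"turn": -0.14,"grip": 0.75,"dx": 0,"dy": 0,"dz": 0}
    - {"turn": -0.14,"grip": 0.75,"dx": 0,"dy": 0,"dz": 0}
    - {"turn": -0.14,"grip": 0.75,"dx": 0,"dy": 0,"dz": 0}
    - {"turn": -0.14,"grip": 0.75,"dx": 0,"dy": 0,"dz": 0}
    - {"turn": -0.14,"grip": 0.75,"dx": 0,"dy": 0,"dz": 0}
    - {"turn": -0.14,"grip": 0.75,"dx": 0,"dy": 0,"dz": 0}
    - {"turn": 0,"grip": 0.75,"dx": 0,"dy": 0,"dz": 0}
  force: 6

```text
clock: 24.35
tool_pos: [0.5826, -0.061, 0.004]
eef_rot: [0.771, 0.636, -0.007, -0.008]
contact_force: [-0.6, -0.3, -0.6]
opening: 0.748
```

```bash
python3 -c "
from h import *
go(.583,-.06,.004,79)"
```

```text
t 24.35 tcp [ 0.5826 -0.061   0.004 ] yaw 79.02 q7 -1.05 F [-0.6 -0.3 -0.6] op 0.748
dx 1.0 dy 0.2 dz 0.0 turn 0.000
```

Emit:
send_rows:
  series:
    - {"turn": 0,"grip": 0.5,"dx": 0,"dy": 0,"dz": 0}
    - {"turn": 0,"grip": 0.4,"dx": 0,"dy": 0,"dz": 0}
    - {"turn": 0,"grip": 0.4,"dx": 0,"dy": 0,"dz": 0}
    - {"turn": 0,"grip": 0.4,"dx": 0,"dy": 0,"dz": 0}
    - {"turn": 0,"grip": 0.4,"dx": 0,"dy": 0,"dz": -10}
    - {"turn": 0,"grip": 0.4,"dx": 0,"dy": 0,"dz": -40}
    - {"turn": 0,"grip": 0.4,"dx": 0,"dy": 0,"dz": -40}
    - {"turn": 0,"grip": 0.4,"dx": 0,"dy": 0,"dz": -40}
    - {"turn": 0,"grip": 0.4,"dx": 0,"dy": 0,"dz": -40}
    - {"turn": 0,"grip": 0.4,"dx": 0,"dy": 0,"dz": 0}
  force: 25

```text
clock: 25.35
tool_pos: [0.5894, -0.0597, 0.1803]
eef_rot: [0.771, 0.636, -0.003, -0.005]
contact_force: [1.0, 0.9, -1.8]
opening: 0.539
```

```bash
python3 -c "
from h import *
go(.4873,.0219,.17,79)
p=snapshot('scene');c=cloud(p)
s=get_state()['tool_pos']
m=(p['depth']>0)&(np.linalg.norm(c-s-[0,0,.012],axis=-1)<.028)&(p['img'].mean(-1)>75)
n,mm,Q=plane(c,m); print(m.sum(),len(Q),'n',n.round(3),mm.round(4),Q.min(0).round(4),Q.max(0).round(4))"
```

```text
t 25.35 tcp [ 0.5894 -0.0597  0.1803] yaw 79.03 q7 -0.84 F [ 1.   0.9 -1.8] op 0.539
dx 60.7 dy -115.8 dz 10.3 turn 0.001
135 60 n [-0.008 -0.093  0.996] [ 0.5887 -0.046   0.1913] [ 0.5682 -0.0598  0.1889] [ 0.6101 -0.0346  0.1934]
```

Emit:
send_rows:
  series:
    - {"turn": 0,"grip": 0.4,"dx": 12.2,"dy": -23.2,"dz": 0}
    - {"turn": 0,"grip": 0.4,"dx": 12.2,"dy": -23.2,"dz": 0}
    - {"turn": 0,"grip": 0.4,"dx": 12.2,"dy": -23.2,"dz": 0}
    - {"turn": 0,"grip": 0.4,"dx": 12.2,"dy": -23.2,"dz": 0}
    - {"turn": 0,"grip": 0.4,"dx": 12.2,"dy": -23.2,"dz": 0}
    - {"turn": 0,"grip": 0.4,"dx": 0,"dy": 0,"dz": 0}
  force: 25

```text
clock: 26.0
tool_pos: [0.4799, 0.0227, 0.1759]
eef_rot: [0.769, 0.639, -0.009, -0.009]
contact_force: [0.3, 0.9, -2.7]
opening: 0.546
```

```bash
python3 -c "
from h import *
go(.4873,.0219,.17,79)
p=snapshot('scene');c=cloud(p)
s=get_state()['tool_pos']
m=(p['depth']>0)&(np.linalg.norm(c-s-[0,0,.012],axis=-1)<.028)&(p['img'].mean(-1)>75)
n,mm,Q=plane(c,m); print(m.sum(),len(Q),'n',n.round(3),mm.round(4),Q.min(0).round(4),Q.max(0).round(4))
ringfit(p,.188,.196,s[:2]-[.0024,.0006],.025)
ringfit(p,.114,.124,[.486,.022],.03)
a=cv2.resize(p['img'][190:300,220:380],None,fx=5,fy=5,interpolation=cv2.INTER_CUBIC)
cv2.imwrite('pics/m.png',a[:,:,::-1])"
```

```text
t 26.0 tcp [0.4799 0.0227 0.1759] yaw 79.38 q7 -1.13 F [ 0.3  0.9 -2.7] op 0.546
dx 0.5 dy 7.4 dz 5.9 turn 0.007
120 70 n [ 0.008 -0.093  0.996] [0.4809 0.0361 0.1874] [0.4595 0.0224 0.1855] [0.5039 0.0482 0.1898]
fit 34 9 [0.4769 0.0211] [ 1.3 -1.  -2.   2.9 -0.7  1.7  0.3 -1.   0.2]
fit 314 24 [0.4843 0.023 ] [ 1.  -0.1  0.5  0.5 -0.4 -0.9  0.6 -2.9  1.   0.5  0.9  0.2 -1.1 -0.7
 -0.1 -0.3  0.5  0.7  0.  -1.4  0.5 -0.2 -0.6  0.6]
```

View pics/m.png

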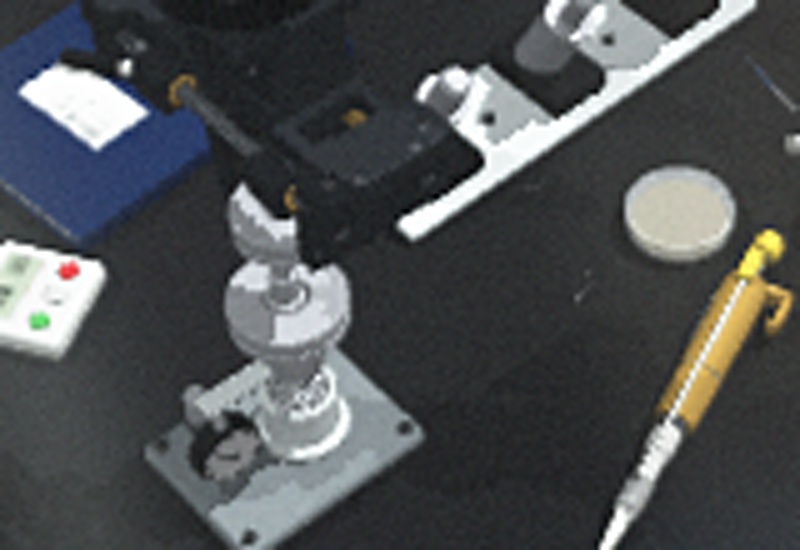

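Emit:
send_rows:
  series:
    - {"turn": 0,"grip": 0.4,"dx": 0.5,"dy": 6.5,"dz": 0}
    - {"turn": 0,"grip": 0.4,"dx": 0,"dy": 0,"dz": 5}
    - {"turn": 0,"grip": 0.4,"dx": 0,"dy": 0,"dz": 5}
    - {"turn": 0,"grip": 0.4,"dx": 0,"dy": 0,"dz": 0}
  force: 25

```text
clock: 26.45
tool_pos: [0.4899, 0.0195, 0.1654]
eef_rot: [0.772, 0.636, -0.008, -0.008]
contact_force: [-0.2, -0.4, -2.7]
opening: 0.54
```

```bash
python3 -c "
from h import *
go(.4873,.0219,.12,79)"
```

```text
t 26.45 tcp [0.4899 0.0195 0.1654] yaw 78.97 q7 -1.13 F [-0.2 -0.4 -2.7] op 0.54
dx 1.9 dy -3.0 dz 45.4 turn -0.000
```

Emit:
send_rows:
  series:
    - {"turn": 0,"grip": 0.4,"dx": 2,"dy": -2.8,"dz": 0}
    - {"turn": 0,"grip": 0.4,"dx": 0,"dy": 0,"dz": 4}
    - {"turn": 0,"grip": 0.4,"dx": 0,"dy": 0,"dz": 4}
    - {"turn": 0,"grip": 0.4,"dx": 0,"dy": 0,"dz": 4}
  force: 25

```text
clock: 26.85
tool_pos: [0.4876, 0.0226, 0.1543]
eef_rot: [0.771, 0.636, -0.007, -0.008]
contact_force: [0.0, 0.1, -2.4]
opening: 0.543
```

```bash
python3 -c "
from h import *
go(.4873,.0219,.12,79)"
```

```text
t 26.85 tcp [0.4876 0.0226 0.1543] yaw 79.04 q7 -1.17 F [ 0.   0.1 -2.4] op 0.543
dx -0.8 dy -0.2 dz 34.3 turn 0.001
```

Emit:
send_rows:
  series:
    - {"turn": 0,"grip": 0.4,"dx": -0.7,"dy": -0.2,"dz": 4}
    - {"turn": 0,"grip": 0.4,"dx": 0,"dy": 0,"dz": 4}
    - {"turn": 0,"grip": 0.4,"dx": 0,"dy": 0,"dz": 4}
    - {"turn": 0,"grip": 0.4,"dx": 0,"dy": 0,"dz": 2}
  force: 25

```text
clock: 27.25
tool_pos: [0.4869, 0.022, 0.1401]
eef_rot: [0.771, 0.636, -0.007, -0.008]
contact_force: [-0.3, 1.3, -2.9]
opening: 0.541
```

Emit:
send_rows:
  series:
    - {"turn": 0,"grip": 0.4,"dx": 0,"dy": 0,"dz": 2}
    - {"turn": 0,"grip": 0.4,"dx": 0,"dy": 0,"dz": 2}
    - {"turn": 0,"grip": 0.4,"dx": 0,"dy": 0,"dz": 2}
  force: 25

```text
clock: 27.55
tool_pos: [0.487, 0.0221, 0.1345]
eef_rot: [0.771, 0.636, -0.007, -0.008]
contact_force: [0.2, 0.0, -2.2]
opening: 0.541
```

Emit:
send_rows:
  series:
    - {"turn": 0,"grip": 0.4,"dx": 0,"dy": 0,"dz": 2}
    - {"turn": 0,"grip": 0.4,"dx": 0,"dy": 0,"dz": 2}
    - {"turn": 0,"grip": 0.4,"dx": 0,"dy": 0,"dz": 2}
    - {"turn": 0,"grip": 0.4,"dx": 0,"dy": 0,"dz": 2}
  force: 12

```text
clock: 27.95
tool_pos: [0.4868, 0.0221, 0.1265]
eef_rot: [0.771, 0.636, -0.007, -0.008]
contact_force: [0.7, -0.6, -2.7]
opening: 0.548
```

Emit:
send_rows:
  series:
    - {"turn": 0,"grip": 0.4,"dx": 0,"dy": 0,"dz": 1.5}
    - {"turn": 0,"grip": 0.4,"dx": 0,"dy": 0,"dz": 1.5}
  force: 8

```text
clock: 28.15
tool_pos: [0.4867, 0.0221, 0.1235]
eef_rot: [0.771, 0.636, -0.007, -0.008]
contact_force: [-0.6, -0.6, -1.8]
opening: 0.541
```

```bash
python3 -c "
from h import *
go(.4873,.0219,.12,79)"
```

```text
t 28.15 tcp [0.4867 0.0221 0.1235] yaw 79.04 q7 -1.23 F [-0.6 -0.6 -1.8] op 0.541
dx -0.1 dy 0.6 dz 3.5 turn 0.001
```

Emit:
send_rows:
  series:
    - {"turn": 0,"grip": 0.4,"dx": 0,"dy": 0,"dz": 1.5}
    - {"turn": 0,"grip": 0.4,"dx": 0,"dy": 0,"dz": 1.5}
  force: 6

```text
clock: 28.35
tool_pos: [0.4867, 0.0222, 0.1206]
eef_rot: [0.771, 0.636, -0.007, -0.008]
contact_force: [0.0, -0.5, -0.2]
opening: 0.544
```

Emit:
send_rows:
  series:
    - {"turn": 0,"grip": 0.4,"dx": 0,"dy": 0,"dz": 1}
    - {"turn": 0,"grip": 0.4,"dx": 0,"dy": 0,"dz": 0}
  force: 5

```text
clock: 28.55
tool_pos: [0.4867, 0.0222, 0.1197]
eef_rot: [0.771, 0.636, -0.007, -0.008]
contact_force: [-0.6, -0.4, 0.3]
opening: 0.547
```

Weight is carried by the stem; release and rise.

Emit:
send_rows:
  series:
    - {"turn": 0,"grip": 0.62,"dx": 0,"dy": 0,"dz": 0}
    - {"turn": 0,"grip": 0.7,"dx": 0,"dy": 0,"dz": 0}
    - {"turn": 0,"grip": 0.7,"dx": 0,"dy": 0,"dz": -10}
    - {"turn": 0,"grip": 0.7,"dx": 0,"dy": 0,"dz": -25}
    - {"turn": 0,"grip": 0.7,"dx": 0,"dy": 0,"dz": -40}
    - {"turn": 0,"grip": 0.7,"dx": 0,"dy": 0,"dz": -30}
    - {"turn": 0.14,"grip": 0.7,"dx": 0,"dy": 0,"dz": 0}
    - {"turn": 0.14,"grip": 0.7,"dx": 0,"dy": 0,"dz": 0}
    - {"turn": 0.14,"grip": 0.7,"dx": 0,"dy": 0,"dz": 0}
    - {"turn": 0.14,"grip": 0.7,"dx": 0,"dy": 0,"dz": 0}
    - {"turn": 0.14,"grip": 0.7,"dx": 0,"dy": 0,"dz": 0}
    - {"turn": 0.14,"grip": 0.7,"dx": 0,"dy": 0,"dz": 0}
    - {"turn": 0.14,"grip": 0.7,"dx": 0,"dy": 0,"dz": 0}
    - {"turn": 0.14,"grip": 0.7,"dx": 0,"dy": 0,"dz": 0}
    - {"turn": 0.14,"grip": 0.7,"dx": 0,"dy": 0,"dz": 0}
    - {"turn": 0.14,"grip": 0.7,"dx": 0,"dy": 0,"dz": 0}
    - {"turn": 0.14,"grip": 0.7,"dx": 0,"dy": 0,"dz": 0}
  force: 25

```text
clock: 30.25
tool_pos: [0.4888, 0.0223, 0.2254]
eef_rot: [0.997, -0.083, -0.01, -0.001]
contact_force: [0.4, 0.4, 0.9]
opening: 0.702
```

```bash
python3 -c "
from h import *
go(.506,-.3443,.0733)
p=snapshot('scene'); c=cloud(p)
ringfit(p,.128,.140,[.486,.022],.025)
m=(p['depth']>0)&(np.linalg.norm(c-np.array([.485,.022,.132]),axis=-1)<.024)&(p['img'].mean(-1)>75)
n,mm,Q=plane(c,m); print(m.sum(),len(Q),'n',n.round(3),mm.round(4),Q.min(0).round(4),Q.max(0).round(4))
a=cv2.resize(p['img'][190:300,220:380],None,fx=5,fy=5,interpolation=cv2.INTER_CUBIC)
cv2.imwrite('pics/n.png',a[:,:,::-1])"
```

```text
t 30.25 tcp [0.4888 0.0223 0.2254] yaw -9.49 q7 -2.25 F [0.4 0.4 0.9] op 0.702
dx 77.4 dy 358.7 dz 152.1 turn -0.005
fit 250 30 [0.4842 0.0227] [-0.8  0.3 -0.5 -1.   0.4 -0.4 -1.1  0.8  0.   1.4 -0.1 -0.8 -1.  -0.5
  1.1 -1.8  0.9  1.  -1.8  0.7 -1.6 -0.2 -0.3 -0.7 -0.5 -0.1  1.3  1.1
 -0.5 -0.3]
245 152 n [-0.021  0.018  1.   ] [0.4845 0.0227 0.1311] [ 0.4619 -0.0008  0.1294] [0.5076 0.0444 0.1335]
```

View pics/n.png

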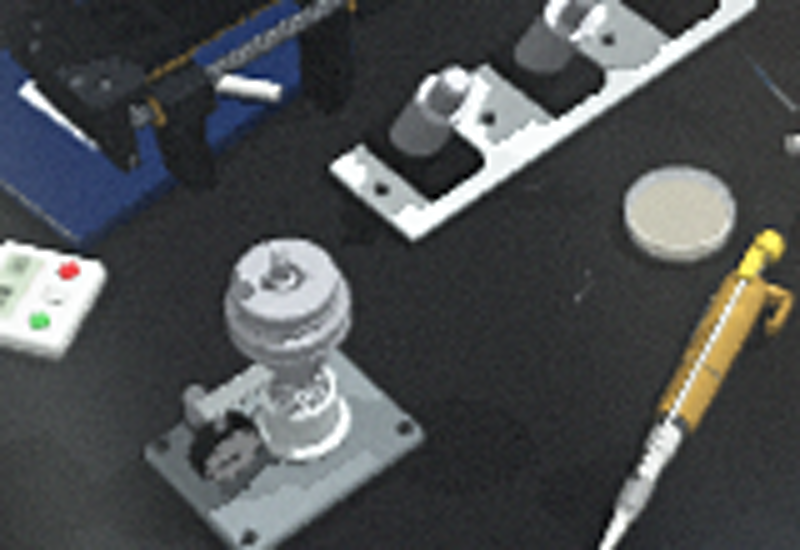

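```bash
python3 -c "
from h import *
p=np.load('top0.npy',allow_pickle=True).item(); c=cloud(p)
for x in np.arange(.42,.72,.02): print(round(x,2),[int(1000*c[...,2][(abs(c[...,0]-x)<.01)&(abs(c[...,1]-y)<.01)].max(initial=-.001)) for y in np.arange(-.5,-.3,.02)])"
```

```text
0.42 [4, 4, 5, 5, 4, 4, 5, 4, 4, 5]
0.44 [88, 6, 4, 5, 6, 4, 5, 5, 5, 5]
0.46 [91, 21, 5, 5, 5, 5, 4, 4, 5, 6]
0.48 [88, 5, 3, 5, 6, 4, 13, 83, 83, 7]
0.5 [5, 5, 5, 7, 4, 5, 14, 93, 101, 92]
0.52 [62, 6, 5, 4, 5, 8, 15, 97, 100, 91]
0.54 [65, 65, 5, 5, 5, 14, 27, 65, 67, 25]
0.56 [109, 64, 6, 4, 7, 13, 28, 31, 31, 15]
0.58 [110, 5, 5, 6, 3, 5, 3, 5, 5, 11]
0.6 [62, 4, 4, 4, 5, 4, 4, 4, 4, 5]
0.62 [71, 6, 4, 6, 5, 4, 3, 5, 37, 36]
0.64 [448, 6, 5, 4, 5, 38, 62, 94, 100, 101]
0.66 [449, 449, 439, 5, 5, 77, 106, 116, 117, 116]
0.68 [5, 449, 449, 449, 45, 102, 116, 121, 121, 121]
0.7 [412, 410, 4, 449, 448, 448, 119, 122, 123, 123]
```

Emit:
send_rows:
  series:
    - {"turn": 0,"grip": 0.7,"dx": 8.6,"dy": 39.7,"dz": 0}
    - {"turn": 0,"grip": 0.7,"dx": 8.6,"dy": 39.7,"dz": 0}
    - {"turn": 0,"grip": 0.7,"dx": 8.6,"dy": 39.7,"dz": 0}
    - {"turn": 0,"grip": 0.7,"dx": 8.6,"dy": 39.7,"dz": 0}
    - {"turn": 0,"grip": 0.7,"dx": 8.6,"dy": 39.7,"dz": 0}
    - {"turn": 0,"grip": 0.7,"dx": 8.6,"dy": 39.7,"dz": 0}
    - {"turn": 0,"grip": 0.7,"dx": 8.6,"dy": 39.7,"dz": 0}
    - {"turn": 0,"grip": 0.7,"dx": 8.6,"dy": 39.7,"dz": 0}
    - {"turn": 0,"grip": 0.7,"dx": 8.6,"dy": 39.7,"dz": 0}
    - {"turn": 0,"grip": 0.7,"dx": 0,"dy": 0,"dz": 30}
    - {"turn": 0,"grip": 0.7,"dx": 0,"dy": 0,"dz": 30}
  force: 25

```text
clock: 31.4
tool_pos: [0.5071, -0.3452, 0.1635]
eef_rot: [0.997, -0.081, -0.009, -0.0]
contact_force: [-0.0, 0.6, -0.4]
opening: 0.696
```

```bash
python3 -c "
from h import *
go(.506,-.3443,.0733)"
```

```text
t 31.4 tcp [ 0.5071 -0.3452  0.1635] yaw -9.25 q7 -1.61 F [-0.   0.6 -0.4] op 0.696
dx -1.2 dy -0.7 dz 90.2 turn -0.001
```

Clear of obstacles. Descend on the small ring.

Emit:
send_rows:
  series:
    - {"turn": 0,"grip": 0.7,"dx": -0.5,"dy": -0.7,"dz": 30}
    - {"turn": 0,"grip": 0.7,"dx": 0,"dy": 0,"dz": 30}
    - {"turn": 0,"grip": 0.65,"dx": 0,"dy": 0,"dz": 29}
    - {"turn": 0,"grip": 0.55,"dx": 0,"dy": 0,"dz": 0}
    - {"turn": 0,"grip": 0.5,"dx": 0,"dy": 0,"dz": 0}
  force: 25

```text
clock: 31.9
tool_pos: [0.5049, -0.3419, 0.0748]
eef_rot: [0.997, -0.08, -0.01, -0.001]
contact_force: [0.3, -0.2, -0.2]
opening: 0.509
```

```bash
python3 -c "
from h import *
go(.506,-.3443,.0733)"
```

```text
t 31.9 tcp [ 0.5049 -0.3419  0.0748] yaw -9.12 q7 -1.68 F [ 0.3 -0.2 -0.2] op 0.509
dx 1.4 dy 2.2 dz 1.5 turn 0.001
```

Emit:
send_rows:
  series:
    - {"turn": 0,"grip": 0.5,"dx": 1.2,"dy": 2.1,"dz": 0.8}
    - {"turn": 0,"grip": 0.3,"dx": 0,"dy": 0,"dz": 0}
    - {"turn": 0,"grip": 0.3,"dx": 0,"dy": 0,"dz": 0}
    - {"turn": 0,"grip": 0.3,"dx": 0,"dy": 0,"dz": 0}
  force: 25

```text
clock: 32.3
tool_pos: [0.5069, -0.3442, 0.0749]
eef_rot: [0.997, -0.08, -0.009, -0.0]
contact_force: [0.2, 2.1, 6.0]
opening: 0.435
```

Emit:
send_rows:
  series:
    - {"turn": 0,"grip": 0.3,"dx": -1.2,"dy": 0,"dz": -3.5}
    - {"turn": 0,"grip": 0.3,"dx": -1.9,"dy": 0,"dz": -3.5}
    - {"turn": 0,"grip": 0.3,"dx": -1.9,"dy": 0,"dz": -3.5}
  force: 25

```text
clock: 32.6
tool_pos: [0.5018, -0.3435, 0.0845]
eef_rot: [0.997, -0.08, -0.009, -0.001]
contact_force: [4.0, 0.4, -2.5]
opening: 0.434
```

Emit:
send_rows:
  series:
    - {"turn": 0,"grip": 0.3,"dx": -1.7,"dy": 0,"dz": -3.5}
    - {"turn": 0,"grip": 0.3,"dx": -1.9,"dy": 0,"dz": -3.5}
    - {"turn": 0,"grip": 0.3,"dx": -1.9,"dy": 0,"dz": -3.5}
    - {"turn": 0,"grip": 0.3,"dx": -1.9,"dy": 0,"dz": -3.5}
    - {"turn": 0,"grip": 0.3,"dx": -1.9,"dy": 0,"dz": -3.5}
    - {"turn": 0,"grip": 0.3,"dx": -1.9,"dy": 0,"dz": -3.5}
    - {"turn": 0,"grip": 0.3,"dx": -1.9,"dy": 0,"dz": -3.5}
    - {"turn": 0,"grip": 0.3,"dx": -3,"dy": 0,"dz": -10}
    - {"turn": 0,"grip": 0.3,"dx": 0,"dy": 0,"dz": -30}
  force: 25

```text
clock: 33.5
tool_pos: [0.4831, -0.3404, 0.1474]
eef_rot: [0.997, -0.08, -0.014, -0.002]
contact_force: [-0.3, 0.1, -1.5]
opening: 0.436
```

```bash
python3 -c "
from h import *
go(.58,-.06,.15)
p=snapshot('scene')
a=cv2.resize(p['img'][150:260,250:410],None,fx=5,fy=5,interpolation=cv2.INTER_CUBIC)
cv2.imwrite('pics/o.png',a[:,:,::-1])"
```

```text
t 33.5 tcp [ 0.4831 -0.3404  0.1474] yaw -9.2 q7 -1.63 F [-0.3  0.1 -1.5] op 0.436
dx 50.8 dy -292.3 dz -2.6 turn -0.000
```

View pics/o.png

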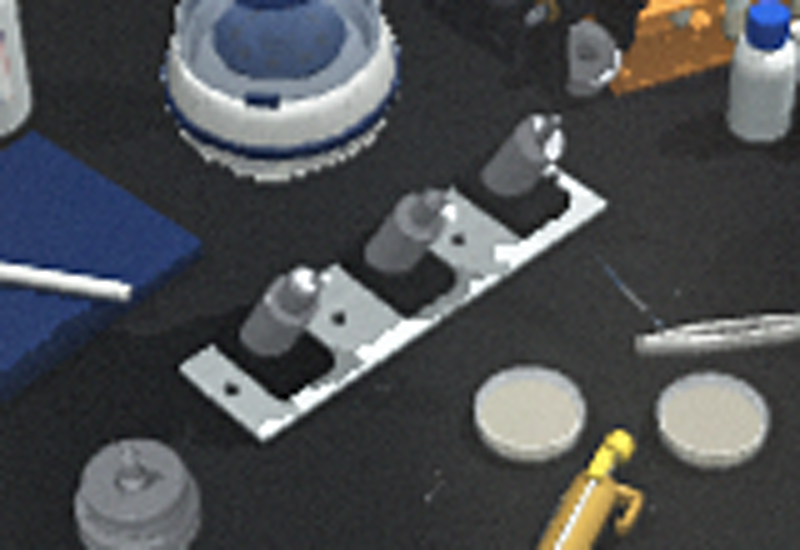

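Emit:
send_rows:
  series:
    - {"turn": 0,"grip": 0.3,"dx": 6.3,"dy": -36.5,"dz": 0}
    - {"turn": 0,"grip": 0.3,"dx": 6.3,"dy": -36.5,"dz": 0}
    - {"turn": 0,"grip": 0.3,"dx": 6.3,"dy": -36.5,"dz": 0}
    - {"turn": 0,"grip": 0.3,"dx": 6.3,"dy": -36.5,"dz": 0}
    - {"turn": 0,"grip": 0.3,"dx": 6.3,"dy": -36.5,"dz": 0}
    - {"turn": 0,"grip": 0.3,"dx": 6.3,"dy": -36.5,"dz": 0}
    - {"turn": 0,"grip": 0.3,"dx": 6.3,"dy": -36.5,"dz": 0}
    - {"turn": 0,"grip": 0.3,"dx": 6.3,"dy": -36.5,"dz": 0}
    - {"turn": 0,"grip": 0.3,"dx": 0,"dy": 0,"dz": 35}
    - {"turn": 0,"grip": 0.3,"dx": 0,"dy": 0,"dz": 40}
    - {"turn": 0,"grip": 0.3,"dx": 0,"dy": 0,"dz": 35}
    - {"turn": 0,"grip": 0.3,"dx": 0,"dy": 0,"dz": 15}
    - {"turn": 0,"grip": 0.3,"dx": 0,"dy": 0,"dz": 0}
  force: 25

```text
clock: 34.85
tool_pos: [0.5786, -0.0606, 0.0213]
eef_rot: [0.997, -0.08, -0.012, -0.0]
contact_force: [-0.5, 0.0, -0.6]
opening: 0.431
```

```bash
python3 -c "
from h import *
go(.58,-.06,.003)"
```

```text
t 34.85 tcp [ 0.5786 -0.0606  0.0213] yaw -9.18 q7 -2.17 F [-0.5  0.  -0.6] op 0.431
dx 1.3 dy -0.8 dz 18.3 turn 0.000
```

Emit:
send_rows:
  series:
    - {"turn": 0,"grip": 0.3,"dx": 0,"dy": 0,"dz": 4}
    - {"turn": 0,"grip": 0.3,"dx": 0,"dy": 0,"dz": 3}
    - {"turn": 0,"grip": 0.3,"dx": 0,"dy": 0,"dz": 3}
    - {"turn": 0,"grip": 0.3,"dx": 0,"dy": 0,"dz": 2}
    - {"turn": 0,"grip": 0.3,"dx": 0,"dy": 0,"dz": 2}
    - {"turn": 0,"grip": 0.3,"dx": 0,"dy": 0,"dz": 2}
    - {"turn": 0,"grip": 0.3,"dx": 0,"dy": 0,"dz": 1}
  force: 5

```text
clock: 35.55
tool_pos: [0.5816, -0.061, 0.0063]
eef_rot: [0.997, -0.08, -0.009, -0.001]
contact_force: [3.2, -1.3, 3.6]
opening: 0.436
```

Emit:
send_rows:
  series:
    - {"turn": 0,"grip": 0.65,"dx": 0,"dy": 0,"dz": 0}
    - {"turn": 0,"grip": 0.65,"dx": 0,"dy": 0,"dz": 0}
    - {"turn": 0,"grip": 0.65,"dx": 3,"dy": 0,"dz": 0}
    - {"turn": 0,"grip": 0.3,"dx": 0,"dy": 0,"dz": 0}
    - {"turn": 0,"grip": 0.3,"dx": 0,"dy": 0,"dz": 0}
    - {"turn": 0,"grip": 0.3,"dx": 0,"dy": 0,"dz": 0}
  force: 5

```text
clock: 36.15
tool_pos: [0.5823, -0.061, 0.0054]
eef_rot: [0.997, -0.08, -0.011, -0.001]
contact_force: [-0.8, -0.1, -0.3]
opening: 0.436
```

```bash
python3 -c "
from h import *
go(.583,-.06,.003)"
```

```text
t 36.15 tcp [ 0.5823 -0.061   0.0054] yaw -9.2 q7 -2.18 F [-0.8 -0.1 -0.3] op 0.436
dx 0.5 dy -1.1 dz 2.4 turn 0.000
```

Emit:
send_rows:
  series:
    - {"turn": 0,"grip": 0.65,"dx": 0,"dy": 0,"dz": 0}
    - {"turn": 0,"grip": 0.65,"dx": 0,"dy": 0,"dz": 2.2}
    - {"turn": -0.14,"grip": 0.65,"dx": 0,"dy": 0,"dz": 0}
    - {"turn": -0.14,"grip": 0.65,"dx": 0,"dy": 0,"dz": 0}
    - {"turn": -0.14,"grip": 0.65,"dx": 0,"dy": 0,"dz": 0}
    - {"turn": -0.14,"grip": 0.65,"dx": 0,"dy": 0,"dz": 0}
    - {"turn": -0.14,"grip": 0.65,"dx": 0,"dy": 0,"dz": 0}
    - {"turn": -0.14,"grip": 0.65,"dx": 0,"dy": 0,"dz": 0}
    - {"turn": -0.14,"grip": 0.65,"dx": 0,"dy": 0,"dz": 0}
    - {"turn": -0.14,"grip": 0.65,"dx": 0,"dy": 0,"dz": 0}
    - {"turn": -0.14,"grip": 0.65,"dx": 0,"dy": 0,"dz": 0}
    - {"turn": -0.14,"grip": 0.65,"dx": 0,"dy": 0,"dz": 0}
    - {"turn": -0.14,"grip": 0.65,"dx": 0,"dy": 0,"dz": 0}
    - {"turn": 0,"grip": 0.65,"dx": 0,"dy": 0,"dz": 0}
  force: 5

```text
clock: 37.55
tool_pos: [0.5822, -0.0613, 0.003]
eef_rot: [0.771, 0.636, -0.007, -0.008]
contact_force: [-0.1, 0.2, -0.1]
opening: 0.65
```

```bash
python3 -c "
from h import *
go(.583,-.06,.003,79)
p=snapshot('scene');c=cloud(p)
m=(p['depth']>0)&(np.linalg.norm(c-np.array([.58,-.06,.015]),axis=-1)<.023)&(p['img'].mean(-1)>75)
n,mm,Q=plane(c,m); print(m.sum(),len(Q),'n',n.round(3),mm.round(4),Q.min(0).round(4),Q.max(0).round(4))
a=cv2.resize(p['img'][170:280,220:380],None,fx=5,fy=5,interpolation=cv2.INTER_CUBIC)
cv2.imwrite('pics/p.png',a[:,:,::-1])"
```

```text
t 37.55 tcp [ 0.5822 -0.0613  0.003 ] yaw 79.03 q7 -1.03 F [-0.1  0.2 -0.1] op 0.65
dx 1.4 dy 0.5 dz 0.0 turn 0.001
16 14 n [0.478 0.321 0.818] [ 0.5939 -0.0517  0.016 ] [ 0.5857 -0.0599  0.0119] [ 0.6027 -0.0433  0.0195]
```

View pics/p.png

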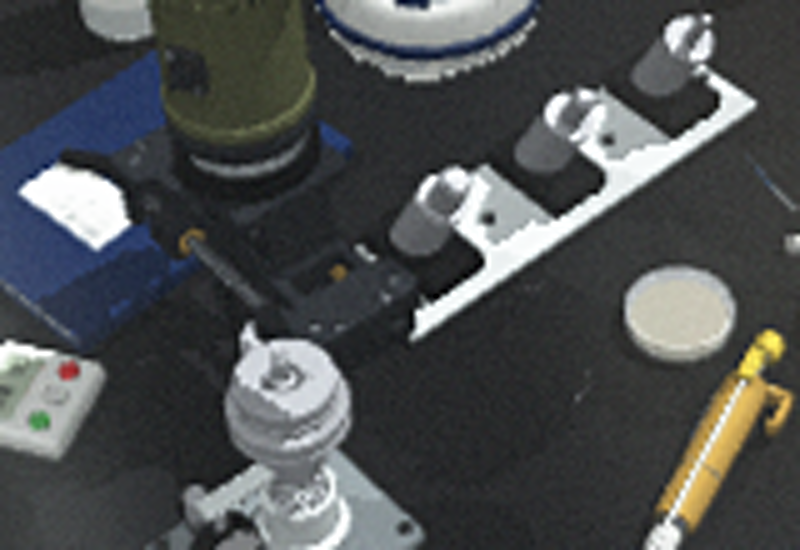

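Emit:
send_rows:
  series:
    - {"turn": 0,"grip": 0.4,"dx": 0,"dy": 0,"dz": 0}
    - {"turn": 0,"grip": 0.3,"dx": 0,"dy": 0,"dz": 0}
    - {"turn": 0,"grip": 0.3,"dx": 0,"dy": 0,"dz": 0}
    - {"turn": 0,"grip": 0.3,"dx": 0,"dy": 0,"dz": 0}
    - {"turn": 0,"grip": 0.3,"dx": 0,"dy": 0,"dz": -5}
    - {"turn": 0,"grip": 0.3,"dx": 0,"dy": 0,"dz": -25}
    - {"turn": 0,"grip": 0.3,"dx": 0,"dy": 0,"dz": -40}
    - {"turn": 0,"grip": 0.3,"dx": 0,"dy": 0,"dz": -40}
    - {"turn": 0,"grip": 0.3,"dx": 0,"dy": 0,"dz": -40}
    - {"turn": 0,"grip": 0.3,"dx": 0,"dy": 0,"dz": -25}
    - {"turn": 0,"grip": 0.3,"dx": 0,"dy": 0,"dz": 0}
  force: 30

```text
clock: 38.7
tool_pos: [0.5882, -0.0608, 0.1822]
eef_rot: [0.771, 0.636, -0.004, -0.006]
contact_force: [0.6, 0.7, -1.2]
opening: 0.429
```

```bash
python3 -c "
from h import *
go(.487,.022,.17,79)
p=snapshot('scene');c=cloud(p)
s=get_state()['tool_pos']
m=(p['depth']>0)&(np.linalg.norm(c-s-[0,0,.012],axis=-1)<.023)&(p['img'].mean(-1)>75)
n,mm,Q=plane(c,m); print(m.sum(),len(Q),'n',n.round(3),mm.round(4),Q.min(0).round(4),Q.max(0).round(4))
a=cv2.resize(p['img'][150:260,210:370],None,fx=5,fy=5,interpolation=cv2.INTER_CUBIC)
cv2.imwrite('pics/q.png',a[:,:,::-1])"
```

```text
t 38.7 tcp [ 0.5882 -0.0608  0.1822] yaw 79.02 q7 -0.82 F [ 0.6  0.7 -1.2] op 0.429
dx 62.0 dy -115.2 dz 12.2 turn 0.000
97 42 n [-0.038 -0.09   0.995] [ 0.5905 -0.0514  0.1938] [ 0.571  -0.0657  0.1922] [ 0.6047 -0.04    0.1961]
```

View pics/q.png

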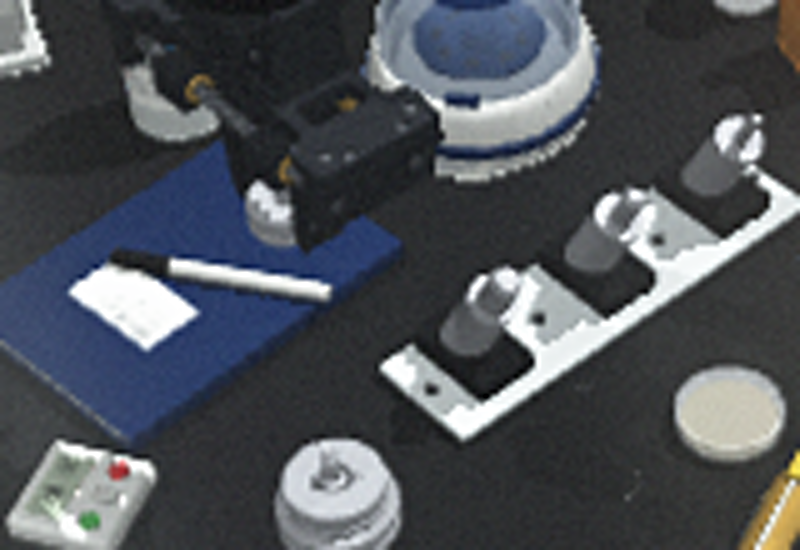

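Emit:
send_rows:
  series:
    - {"turn": 0,"grip": 0.3,"dx": 12.6,"dy": -22.4,"dz": 0}
    - {"turn": 0,"grip": 0.3,"dx": 12.6,"dy": -22.4,"dz": 0}
    - {"turn": 0,"grip": 0.3,"dx": 12.6,"dy": -22.4,"dz": 0}
    - {"turn": 0,"grip": 0.3,"dx": 12.6,"dy": -22.4,"dz": 0}
    - {"turn": 0,"grip": 0.3,"dx": 12.6,"dy": -22.4,"dz": 0}
    - {"turn": 0,"grip": 0.3,"dx": 0,"dy": 0,"dz": 5}
    - {"turn": 0,"grip": 0.3,"dx": 0,"dy": 0,"dz": 5}
    - {"turn": 0,"grip": 0.3,"dx": 0,"dy": 0,"dz": 3}
    - {"turn": 0,"grip": 0.3,"dx": 0,"dy": 0,"dz": 0}
  force: 30

```text
clock: 39.65
tool_pos: [0.488, 0.0207, 0.1665]
eef_rot: [0.772, 0.636, -0.008, -0.008]
contact_force: [0.4, -0.5, -2.0]
opening: 0.432
```

```bash
python3 -c "
from h import *
go(.487,.022,.156,79)
p=snapshot('scene');c=cloud(p)
s=get_state()['tool_pos']
m=(p['depth']>0)&(np.linalg.norm(c-s-[0,0,.012],axis=-1)<.023)&(p['img'].mean(-1)>75)
n,mm,Q=plane(c,m); print(m.sum(),len(Q),'n',n.round(3),mm.round(4),Q.min(0).round(4),Q.max(0).round(4))
a=cv2.resize(p['img'][190:300,220:380],None,fx=5,fy=5,interpolation=cv2.INTER_CUBIC)
cv2.imwrite('pics/r.png',a[:,:,::-1])"
```

```text
t 39.65 tcp [0.488  0.0207 0.1665] yaw 78.94 q7 -1.12 F [ 0.4 -0.5 -2. ] op 0.432
dx 1.0 dy -1.2 dz 10.5 turn -0.001
82 44 n [-0.025  0.012  1.   ] [0.4876 0.0328 0.1786] [0.4715 0.024  0.1771] [0.5036 0.0409 0.1802]
```

View pics/r.png

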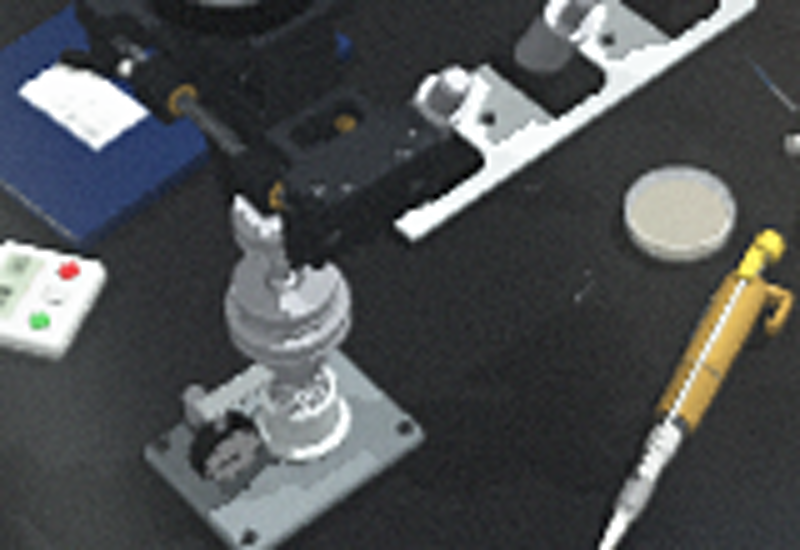

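Emit:
send_rows:
  series:
    - {"turn": 0,"grip": 0.3,"dx": 1.1,"dy": -1.1,"dz": 0}
    - {"turn": 0,"grip": 0.3,"dx": 0,"dy": 0,"dz": 4}
    - {"turn": 0,"grip": 0.3,"dx": 0,"dy": 0,"dz": 4}
    - {"turn": 0,"grip": 0.3,"dx": 0,"dy": 0,"dz": 0}
  force: 30

```text
clock: 40.1
tool_pos: [0.4866, 0.0227, 0.1591]
eef_rot: [0.771, 0.636, -0.008, -0.008]
contact_force: [0.2, 0.2, -1.5]
opening: 0.431
```

```bash
python3 -c "
from h import *
go(.487,.0221,.135,79)"
```

```text
t 40.1 tcp [0.4866 0.0227 0.1591] yaw 79.03 q7 -1.14 F [ 0.2  0.2 -1.5] op 0.431
dx -0.5 dy 0.5 dz 24.1 turn 0.001
```

Emit:
send_rows:
  series:
    - {"turn": 0,"grip": 0.3,"dx": -0.5,"dy": 0.3,"dz": 3}
    - {"turn": 0,"grip": 0.3,"dx": 0,"dy": 0,"dz": 2}
    - {"turn": 0,"grip": 0.3,"dx": 0,"dy": 0,"dz": 2}
    - {"turn": 0,"grip": 0.3,"dx": 0,"dy": 0,"dz": 1.5}
  force: 30

```text
clock: 40.5
tool_pos: [0.4868, 0.0224, 0.1509]
eef_rot: [0.771, 0.636, -0.007, -0.008]
contact_force: [-0.4, -0.8, -1.7]
opening: 0.435
```

Emit:
send_rows:
  series:
    - {"turn": 0,"grip": 0.3,"dx": 0,"dy": 0,"dz": 1.5}
    - {"turn": 0,"grip": 0.3,"dx": 0,"dy": 0,"dz": 1.5}
  force: 30

```text
clock: 40.7
tool_pos: [0.4869, 0.0225, 0.148]
eef_rot: [0.771, 0.636, -0.007, -0.008]
contact_force: [0.8, -0.1, -1.3]
opening: 0.434
```

Emit:
send_rows:
  series:
    - {"turn": 0,"grip": 0.3,"dx": 0,"dy": 0,"dz": 1.5}
    - {"turn": 0,"grip": 0.3,"dx": 0,"dy": 0,"dz": 1.5}
  force: 30

```text
clock: 40.9
tool_pos: [0.4868, 0.0225, 0.145]
eef_rot: [0.771, 0.636, -0.007, -0.008]
contact_force: [-0.5, 0.0, -1.1]
opening: 0.429
```

```bash
python3 -c "
from h import *
go(.487,.0221,.135,79)
p=snapshot('scene')
a=cv2.resize(p['img'][190:300,220:380],None,fx=5,fy=5,interpolation=cv2.INTER_CUBIC)
cv2.imwrite('pics/s.png',a[:,:,::-1])"
```

```text
t 40.9 tcp [0.4868 0.0225 0.145 ] yaw 79.04 q7 -1.16 F [-0.5  0.  -1.1] op 0.429
dx -0.3 dy 0.2 dz 10.0 turn 0.001
```

View pics/s.png

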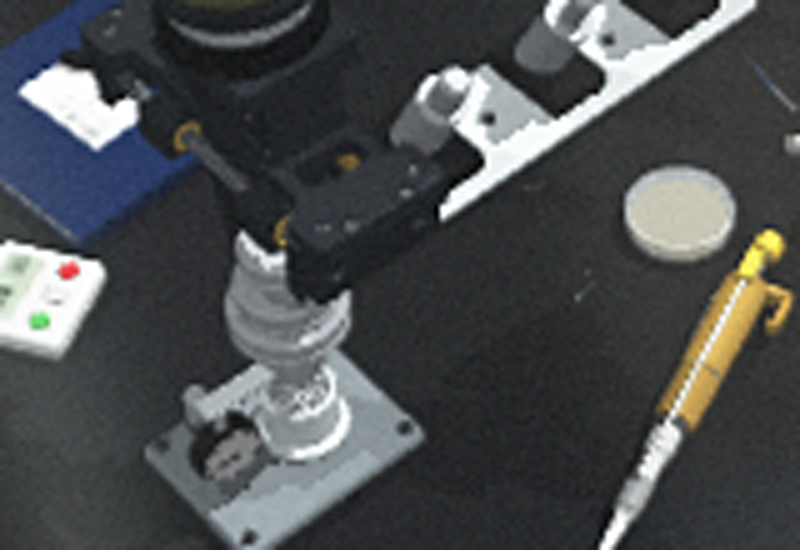

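Emit:
send_rows:
  series:
    - {"turn": 0,"grip": 0.3,"dx": 0,"dy": 0,"dz": 2}
    - {"turn": 0,"grip": 0.3,"dx": 0,"dy": 0,"dz": 2}
    - {"turn": 0,"grip": 0.3,"dx": 0,"dy": 0,"dz": 2}
    - {"turn": 0,"grip": 0.3,"dx": 0,"dy": 0,"dz": 2}
  force: 15

```text
clock: 41.35
tool_pos: [0.4866, 0.0225, 0.1369]
eef_rot: [0.771, 0.636, -0.007, -0.008]
contact_force: [0.2, 0.2, -1.0]
opening: 0.434
```

Emit:
send_rows:
  series:
    - {"turn": 0,"grip": 0.3,"dx": 0,"dy": 0,"dz": 1.5}
    - {"turn": 0,"grip": 0.3,"dx": 0,"dy": 0,"dz": 1}
  force: 8

```text
clock: 41.55
tool_pos: [0.4865, 0.0225, 0.1345]
eef_rot: [0.771, 0.636, -0.007, -0.008]
contact_force: [0.6, 0.2, -1.0]
opening: 0.433
```

Emit:
send_rows:
  series:
    - {"turn": 0,"grip": 0.3,"dx": 0,"dy": 0,"dz": 1}
    - {"turn": 0,"grip": 0.3,"dx": 0,"dy": 0,"dz": 0}
  force: 5

```text
clock: 41.75
tool_pos: [0.4866, 0.0225, 0.1336]
eef_rot: [0.771, 0.636, -0.007, -0.008]
contact_force: [0.1, 0.2, -0.0]
opening: 0.44
```

```bash
python3 -c "
from h import *
for i in range(1): go(.487,.0221,.135,79)"
```

```text
t 41.75 tcp [0.4866 0.0225 0.1336] yaw 79.04 q7 -1.19 F [ 0.1  0.2 -0. ] op 0.44
dx -0.3 dy 0.5 dz -1.4 turn 0.001
```

Emit:
send_rows:
  series:
    - {"turn": 0,"grip": 0.3,"dx": 0,"dy": 0,"dz": 0.6}
    - {"turn": 0,"grip": 0.5,"dx": 0,"dy": 0,"dz": 0}
    - {"turn": 0,"grip": 0.6,"dx": 0,"dy": 0,"dz": 0}
    - {"turn": 0,"grip": 0.6,"dx": 0,"dy": 0,"dz": -10}
    - {"turn": 0,"grip": 0.6,"dx": 0,"dy": 0,"dz": -25}
    - {"turn": 0,"grip": 0.6,"dx": 0,"dy": 0,"dz": -40}
    - {"turn": 0,"grip": 0.6,"dx": 0,"dy": 0,"dz": -20}
    - {"turn": 0,"grip": 0.6,"dx": 0,"dy": 40,"dz": 0}
    - {"turn": 0,"grip": 0.6,"dx": 0,"dy": 40,"dz": 0}
    - {"turn": 0,"grip": 0.6,"dx": 0,"dy": 0,"dz": 0}
  force: 5

```text
clock: 42.75
tool_pos: [0.5716, 0.0055, 0.227]
eef_rot: [0.773, 0.634, -0.005, -0.007]
contact_force: [-0.2, 0.3, 0.1]
opening: 0.598
```

```bash
python3 -c "
from h import *
go(.487,.0221,.135,79)
p=snapshot('scene'); c=cloud(p)
for z,R in ((.1465,.02),(.1305,.025),(.1145,.03)): ringfit(p,z-.004,z+.004,[.485,.0225],R)
m=(p['depth']>0)&(np.linalg.norm(c-np.array([.485,.0225,.147]),axis=-1)<.019)&(p['img'].mean(-1)>75)
n,mm,Q=plane(c,m); print(m.sum(),len(Q),'n',n.round(3),mm.round(4),Q.min(0).round(4),Q.max(0).round(4))
for t in ['petri_1','timer']:
    for r in regions_of(p,t)[:2]: m=r['pixels']&(p['depth']>0); print(t,r['score'],np.median(c[m],0).round(3))
a=cv2.resize(p['img'][190:300,220:380],None,fx=5,fy=5,interpolation=cv2.INTER_CUBIC)
cv2.imwrite('pics/u.png',a[:,:,::-1])"
```

```text
t 42.75 tcp [0.5716 0.0055 0.227 ] yaw 78.72 q7 -0.9 F [-0.2  0.3  0.1] op 0.598
dx -0.2 dy -86.3 dz 92.0 turn -0.005
fit 173 29 [0.484 0.023] [ 0.3 -0.3 -4.1  0.1 -0.3  1.  -3.   1.1 -2.2  1.6  0.5 -0.3  2.3  1.3
 -1.1 -0.2 -0.  -1.  -0.9  0.2 -1.3  1.2  0.9  0.3  0.2 -0.5 -0.4  1.2
  0.4]
fit 100 21 [0.4847 0.0227] [ 1.5 -1.2 -0.  -1.  -0.  -0.6  0.9 -0.  -1.7  0.2  0.4 -0.3  0.3 -0.6
 -1.1  1.1  1.  -0.6 -0.8  0.5 -0. ]
fit 127 20 [0.484  0.0228] [ 1.1  0.2 -0.6 -0.4  0.  -0.3  1.2  0.1 -0.6  0.5 -0.5  0.5  0.6 -0.7
  0.3 -1.4  0.2  0.7 -0.  -0.6]
150 90 n [0.017 0.018 1.   ] [0.4848 0.0225 0.1457] [0.4661 0.0054 0.1441] [0.5027 0.04   0.1476]
petri_1 0.75 [ 0.42  -0.213  0.014]
petri_1 0.61 [ 0.336 -0.269  0.014]
timer 0.64 [0.657 0.051 0.016]
timer 0.61 [0.49  0.043 0.071]
```

View pics/u.png

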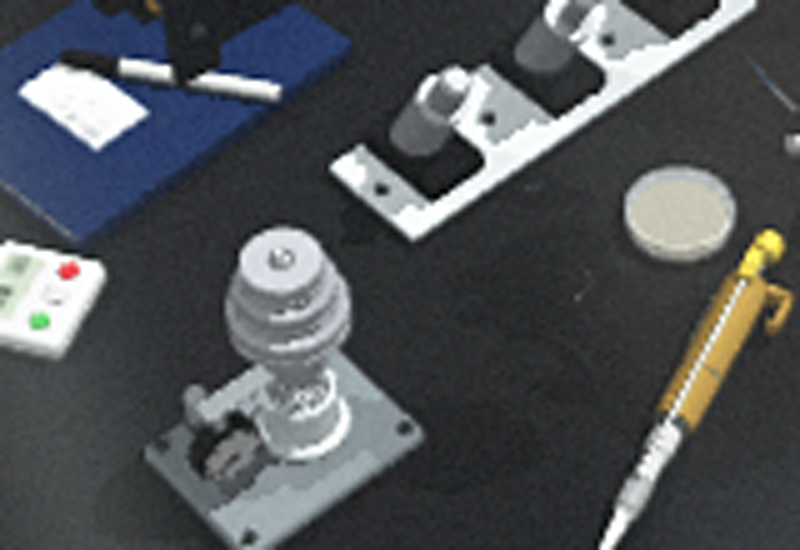

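```bash
python3 -c "
from plant import finish_job
print(finish_job())"
```

```text
the job is handed in; nothing more can be done
None
```

All three rings are on the stem in order of size, and the job was handed in at about 43 s of the 72 s allowed. No verdict was reported.

**Method:** I drew each ring off its slanted pin and set it flat on the bench. I then gripped it again after a quarter turn, so that it was centred in the jaws, and lowered it in small steps until the stem carried its weight.

**Last checks, from the scene camera:**
- The three rings share one axis to within 1 mm.
- The top face of the stack is at 145.7 mm. About 146.5 mm is expected with the stem sunk 6.5 mm, and the camera is only good to about 2 mm. I could not read the stem's travel directly.
- The small ring is flat to about 1.5 degrees.
- The petri dishes and the timer are where they started, and the gripper is clear of the stand.

**What went wrong or disagreed:**
- While setting the first ring down at my first choice of spot, the gripper met something with about 12 N. I think it was the gripper's body against the stand. I backed off and used another spot. The stem was still at its unloaded height afterwards, and the force limits were not reached.
- The two cameras disagreed by about 3 mm in y. I took the stem position from camera averages and held-ring checks. No ring showed a side force above about 1.3 N while being threaded.
- Before lowering, the medium ring measured about 5 degrees of tilt in the jaws. It measured flat once seated.

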